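Square up a pile of wallet template plates

ROBOT

A 6-joint arm with a two-finger parallel gripper is mounted at the origin on the work surface. World frame = base frame: x ahead of the robot, y to its left, z up, the work surface at z = 0. Lengths are in m, angles in rad, forces in N, time in s.
With the tool pointing down it reaches from about 0.25 to 0.725 m from the base axis. Payload 4 kg.
Tool frame: the origin (TCP) lies on the centre line of the jaws, within the pads' length; the fingertips stand 19 mm ahead of it and the grasp point (between the pads) is the TCP; z points along the fingers, y is the direction in which the jaws open and shut (so a half turn about z gives the same grasp; the last joint's range is limited). The gripper opens to 85 mm and grips with 20 to 120 N. Pads are 22 mm wide; open, the fingers measure 114 mm over their backs; the gripper's body (76 mm by 85 mm) begins 54 mm behind the grasp point. The pads swing forward as they close: fully open they stand 13 mm farther back than shut.
Start: joints at [1.201, 0.241, 0.005, 1.335, 0, 1.571], TCP at [0.181, 0.466, 0.221] pointing down, gripper open.
Joint ranges: [-2.72, 2.72], [-1.05, 1.87], [-1.09, 1.28], [-1.99, 2.15], [-1.42, 1.44], [-3.14, 3.14]. Speed limits (rad/s): [2.79, 2.79, 3.14, 3.14, 3.14, 3.14].

INTERFACE

Orientations are given as a unit quaternion [x, y, z, w].
In Python, from workcell import bot gives the robot as it stands. The module is installed in compiled form; this text tells all that it offers.
- The arm moves only by the shell command python3 -m handwheel 'ROWS' [OPENING]. ROWS is JSON, a list of rows, each an object of numbers: "dx", "dy", "dz": the shift along the tool's x, y, z as a fraction of full scale; "ax", "ay", "az": the turn, a rotation vector about the tool's x, y, z as a fraction of full scale. In form: [{"dx": .., "dy": .., "dz": .., "ax": .., "ay": .., "az": ..}, ...]. A call has 1 to 12 rows; each row shifts and turns the commanded pose from where the row before left it, along the tool's axes as they then stand; what a row does not reach is not made up. Full scale, the value 1, is 2.5 cm for a shift and 0.15 rad for a turn. A row lasts 1/10 s, in which the tool goes at most 50 mm and 8.59 degrees, less where a joint would pass 70% of its speed; a pose out of reach is approached as far as the arm can. A call with a number of a shift or a turn outside -1 to 1 is refused whole. A call with a gripper value outside its range is refused whole. OPENING is the gripper's target within -1 to 1 (fully open at 1, half-way at 0, shut at -1), set as the call begins (- or left out, the last holds). The fingers move at their own pace and stop on an object; the grip force is fixed at half the most. Time passes only in rows, so rows that do not move let the fingers close. It gives the time, the measured TCP pose, the force and the opening at its end, in the units of the state.
- bot.get_obs(): the state, without advancing time (a new reading comes with each control period).
- bot.camera(name): name is "scene" or "top"; returns a dict with "img" (400x640x3 uint8, red, green, blue), "intrinsics" (3x3 intrinsics, pixels), "dist_coeffs" ([k1, k2, p1, p2, k3] as OpenCV has them; the pictures are not rectified), "eye" and "rotation" of the camera in the world. Camera axes: x right, y down, z forward; pixel columns grow to the right and rows downward; lengths in m; the calibration is good to about 2 mm. A picture is of the moment at which its call begins. There is no depth.
- bot.job_done(): hands the job in, once; it reports no verdict.
Trained networks look in a picture, given as the dict that the camera call returned (one of the last four; its "shot" number tells which), for a name from the list of things; names that differ only in an ending like _2 or _b are one class to them, and where a whole thing is asked for, a point or a joint stands for the part that bears it (a point fixed in the world has none). Each returns a list of dicts, best first, with "confidence" (0 to 1); they miss things now and then, are a little off and sometimes report something else, mostly with a low value. They report only what shows in the picture. A call takes as long as a camera call. They do not tell look-alikes from the thing itself.
- bot.trace(thing, picture): "region" (400x640 bool, what is visible of it) and "rect" ([centre column, centre row, width, height] in pixels, round what is visible of it).
The state is a dict: "clock": time; "joint_pos": joint angles; "joint_vel": joint speeds; "tau": joint torques, N m; "eef_pos": TCP position; "tool_rot": TCP orientation; "ft_force": force on the tool from outside, world axes, zero at the start; "ft_torque": the same for the moment, N m; "grip_width": finger opening in m.
Only numpy, scipy, OpenCV 4.12 (cv2) and the standard library are available. Lean on these libraries where they do the work, as an engineer would, in place of code of your own. Each camera call takes 0.05 s, during which the arm holds its last target.

TASK

Lift the template plate straight up off the two pins of the drilling jig, keeping it level so that it does not cock or jam, and pile it and the loose plate from the mat, in either order, flat on the plate already lying in the squaring tray. Then push the whole pile snug and square against the tray's two stops, the long one and the short one, gently, without shoving the tray, which only stands on the bench, out of its place; leave the mallet, spool and jar where they stand.

Things in the scene. Friction and masses are not known exactly. Their poses are not given: they have to be found in the camera images.
- plate_a_center (a point): bare aluminium template plate 100 (x) x 60 (y) x 8 mm, 0.1 to 0.15 kg, with two 10 mm square through holes at x = +-36 mm; all three plates are alike. Point: its centre, half-way up. Starts on the jig's two pins, its underside 25 mm above the bench.
- plate_b_center (a point): bare aluminium template plate 100 (x) x 60 (y) x 8 mm, 0.1 to 0.15 kg, with two 10 mm square through holes at x = +-36 mm; all three plates are alike. Point: its centre, half-way up. Starts loose and flat on the cutting mat.
- plate_c_center (a point): bare aluminium template plate 100 (x) x 60 (y) x 8 mm, 0.1 to 0.15 kg, with two 10 mm square through holes at x = +-36 mm; all three plates are alike. Point: its centre, half-way up. Starts flat on the tray's floor, a little askew, about 30 mm from the long stop and 10 to 15 mm from the short one.
- jig: drilling jig bolted to the bench: dark steel block 116 (x) x 38 (y) x 25 mm high, with two upright 8 mm pins at x = +-36 mm that rise 30 mm above it (to 55 mm above the bench). The plate on it overhangs 11 mm along each long side and has 1 mm play all round the pins. Origin: centre of the underside, z up.
- tray: heavy steel squaring tray (2.2 kg) standing loose on the bench; it slips if pushed with 12 to 18 N. Floor 6 mm thick, long stop along its +y edge, short stop along its -x edge, other sides open. Origin: at bench height under the centre of a plate snug against both stops (their inner faces are at y = +30 and x = -50 mm); snug plates have their centres 10, 18 and 26 mm above it.
- mallet: bystander: wooden mallet lying on the mat, barrel head 90 mm long and 60 mm thick, handle 130 mm. Origin under the head at bench height, handle to +x.
- spool: bystander: upright thread spool, 54 mm diameter, 85 mm high. Origin: centre of its underside.
- wax_jar: bystander: amber glass jar with steel lid, 64 mm diameter, 55 mm high. Origin: centre of its underside.
- tray_corner (a point): inner corner of the tray where the two stops meet, on the floor's top (x -50, y +30, z 6 mm from the tray's origin). The stops are steel bars 12 mm thick, 34 mm above the bench; from here the floor and long stop run 135 mm along +x, the floor and short stop 110 mm along -y. Fingers do not fit between a snug plate and a stop. The loose pile slides on the floor at 1 to 3 N of push.
Mind the look-alikes: they are no part of the job. Leave any orange, purple or yellow look-alike of the part that bears plate_a_center alone.

How it is judged:
By the outcome, as a careful person would: the job done as asked, in the order asked, and still so for the second after the job is handed in, with the robot touching nothing.
It also fails if it takes over 72 s, if anything falls off the work surface, if the arm or the gripper's body presses on something with over 40 N, if the wrist force passes 120 N, or if a joint passes its speed limit or range.

## Working session

There is one attempt and no reset: what is moved stays moved. The work goes in short steps, Python scripts to look and compute and a shell command to move; the robot and the scene stay as the last step left them, time stands still between calls to the robot, and variables do not carry over. Pictures are saved under pics/ and viewed, and the job is handed in when it is done.

```bash
mkdir -p pics; ls; python3 - <<'E'
from workcell import bot
import cv2,json
o=bot.get_obs()
for k,v in o.items(): print(k,v)
for n in("scene","top"):
    c=bot.camera(n); cv2.imwrite(f"pics/{n}0.png",c["img"][:,:,::-1])
    print(n,c["intrinsics"],c["dist_coeffs"],c["eye"],c["rotation"],c["shot"])
E
```

```text
pics
clock 0.0
joint_pos [ 1.20098869e+00  2.41431606e-01  3.71105806e-03  1.33520235e+00
 -2.37643069e-05  1.57077844e+00]
joint_vel [ 1.11658500e-03  5.68839173e-05  1.77771471e-03 -1.37101656e-03
 -8.72339122e-04 -2.58548465e-04]
tau [-1.56143260e-04 -3.72315109e+01  2.52409369e+01  1.69901684e-02
 -2.04466446e-04 -4.38337452e-06]
eef_pos [0.18048589 0.46557896 0.22029866]
tool_rot [ 1.83843082e-01  9.82955030e-01 -1.04734539e-03 -1.83817262e-04]
ft_force [-0.28350957 -1.02506181 -0.25722121]
ft_torque [-0.01464687  0.05006822 -0.00035041]
grip_width 0.08576608708031926
scene [[480.43036691   0.         325.39520669]
 [  0.         480.43036691 199.73051802]
 [  0.           0.           1.        ]] [0.00971872 0.         0.         0.         0.        ] [ 1.33874892 -0.49742061  0.69046414] [ 0.77425502  0.41903144 -0.22253366 -0.4188324 ] 1
top [[392.88084503   0.         315.17445935]
 [  0.         392.88084503 202.69077646]
 [  0.           0.           1.        ]] [-0.07797344  0.          0.          0.          0.        ] [0.42873008 0.02201495 0.96233223] [ 0.71084637 -0.70034054  0.04335354 -0.04838422] 2
```

View pics/scene0.png

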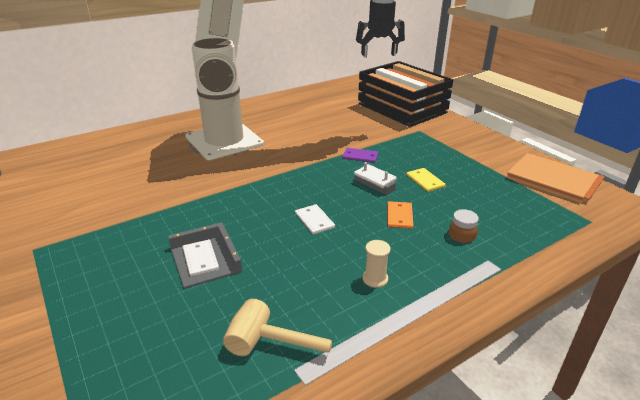

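View pics/top0.png

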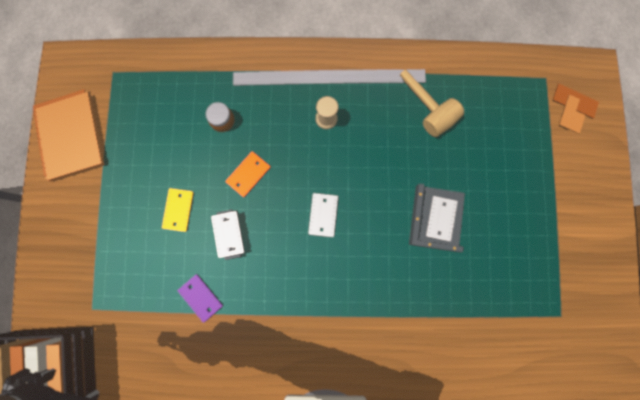

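Top view: three bare-aluminium plates, one on the jig (228,234), one loose on the mat (323,215) and one in the tray (442,218). The look-alikes are orange (247,174), yellow (177,210) and purple (200,298). The jar is at (220,117), the spool at (327,112) and the mallet at (443,117).

```bash
cat > h.py <<'E'
import numpy as np,cv2
from scipy.spatial.transform import Rotation as R
from workcell import bot
def ray(c,px):
    p=cv2.undistortPoints(np.array(px,float).reshape(-1,1,2),np.array(c["intrinsics"]),np.array(c["dist_coeffs"])).reshape(-1,2)
    d=np.c_[p,np.ones(len(p))]
    q=np.array(c["rotation"]); M=R.from_quat(q).as_matrix() if q.shape==(4,) else q
    return np.array(c["eye"]),d@M.T
def plane(c,px,z):
    e,d=ray(c,px); return e+d*((z-e[2])/d[:,2])[:,None]
def proj(c,P):
    M=R.from_quat(c["rotation"]).as_matrix()
    P=np.array(P,float).reshape(-1,3); pc=(P-np.array(c["eye"]))@M
    return cv2.projectPoints(pc,np.zeros(3),np.zeros(3),np.array(c["intrinsics"]),np.array(c["dist_coeffs"]))[0].reshape(-1,2)
def rect(c,reg,z):
    cs,_=cv2.findContours(reg.astype(np.uint8),cv2.RETR_EXTERNAL,cv2.CHAIN_APPROX_NONE)
    k=max(cs,key=cv2.contourArea).reshape(-1,2)
    w=plane(c,k,z)[:,:2]*1000
    (x,y),(a,b),t=cv2.minAreaRect(w.astype(np.float32))
    if a<b: a,b,t=b,a,t+90
    return x,y,a,b,(t+90)%180-90
def save(c,name,box=None,s=4):
    im=c["img"][:,:,::-1]
    if box: x0,y0,x1,y1=box; im=cv2.resize(im[y0:y1,x0:x1],None,fx=s,fy=s,interpolation=cv2.INTER_CUBIC)
    cv2.imwrite("pics/"+name+".png",im)
E
python3 - <<'E'
from h import *
for n in("top","scene"):
    c=bot.camera(n)
    for t,zs in (("plate_a_center",(.033,.008,.014)),("tray",(0.,)),("jig",(.025,)),("mallet",(0,)),("spool",(.085,)),("wax_jar",(.055,))):
        for r in bot.trace(t,c):
            print(n,t,round(r["confidence"],2),np.round(r["rect"],1),int(r["region"].sum()),*[np.round(rect(c,r["region"],z),1) for z in zs])
    if n=="top":
        save(c,"t1",(160,150,360,320)); save(c,"t2",(390,160,490,270),6)
    else: save(c,"s1",(290,130,450,240),5); save(c,"s2",(150,210,260,300),7)
E
```

```text
top plate_a_center 0.97 [199.  299.   44.6  51.4] 1125 [321.  297.3 100.6  64.8  43. ] [318.1 304.7 103.3  66.6  43. ] [318.8 302.9 102.7  66.1  43. ]
top plate_a_center 0.9 [247.4 175.   40.5  43.8] 922 [618.3 194.8  96.8  58.4 -41.5] [623.4 199.4  99.4  60.  -41.5] [622.2 198.3  98.8  59.6 -41.5]
top plate_a_center 0.87 [179.1 209.8  28.   41.3] 876 [528.2 362.3  95.3  59.4  -7.3] [530.8 371.5  97.8  61.   -7.3] [530.2 369.3  97.2  60.6  -7.3]
top plate_a_center 0.55 [229.4 234.1  35.   44.5] 1028 [470.8 236.7 100.4  63.5  13. ] [471.9 242.5 103.1  65.2  13. ] [471.7 241.1 102.5  64.8  13. ]
top tray 0.94 [437.1 217.6  53.7  70.1] 1842 [ 522.1 -273.9  156.5  129.    -6.2]
top jig 0.48 [230.5 235.1  22.6  52.5] 123 [419.7 224.2  37.    8.4 -77.7]
top jig 0.44 [434.2 217.6  54.4  65.7] 2046 [ 519.8 -266.7  152.2  130.3   -6.6]
top mallet 0.91 [430.8 104.9  64.6  70.8] 1340 [ 828.4 -251.8  190.   114.2   44. ]
top spool 0.63 [325.6 112.2  25.7  27.8] 567 [757.1   5.8  74.4  47.8  -3.3]
top wax_jar 0.63 [224.1 115.3  31.   26.5] 664 [754.  265.   81.   60.8  40. ]
scene plate_a_center 0.77 [376.3 175.   39.6  23.2] 501 [479.6 235.2 110.1  72.1  10.8] [447.  263.1 114.3  74.8  10.8] [454.8 256.4 113.3  74.2  10.8]
scene plate_a_center 0.72 [423.6 180.3  40.7  27.6] 516 [566.6 335.4 108.2  67.7  -8.2] [537.2 367.  112.3  70.3  -8.2] [544.3 359.4 111.3  69.6  -8.2]
scene plate_a_center 0.69 [360.  154.6  36.2  11.1] 377 [361.2 271.7  99.2  69.5  41.9] [324.  301.  103.   72.1  41.9] [333.  294.  102.1  71.5  41.9]
scene tray 0.93 [207.  256.   70.8  66.6] 2434 [ 495.3 -260.8  199.6  131.1   -8.2]
scene jig 0.56 [375.5 179.1  41.3  27.5] 272 [511.4 208.3 110.6  69.2  44.8]
scene mallet 0.87 [277.  326.8 111.8  58.8] 2695 [ 792.  -254.3  206.9  123.7   21.2]
scene spool 0.91 [377.4 263.6  23.7  49.8] 988 [806.1 -23.7 135.1  47.9 -41.2]
scene wax_jar 0.92 [463.9 227.9  28.   34.6] 783 [787.6 242.1 129.6  58.6 -55.9]
```

View pics/t1.png

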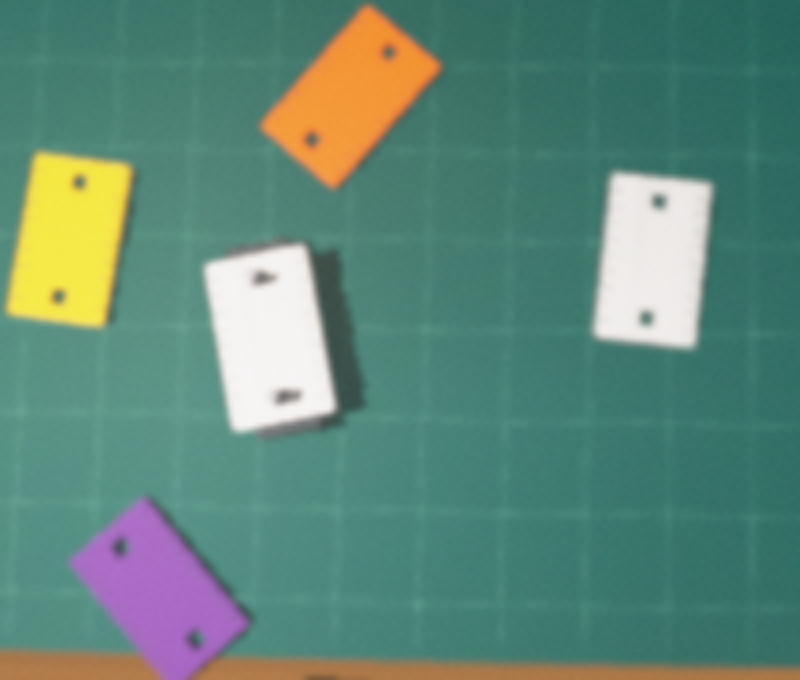

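View pics/t2.png

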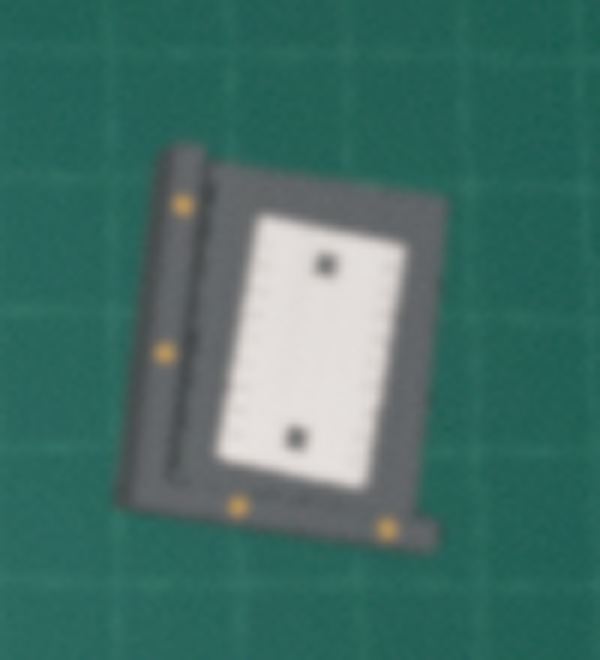

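View pics/s1.png

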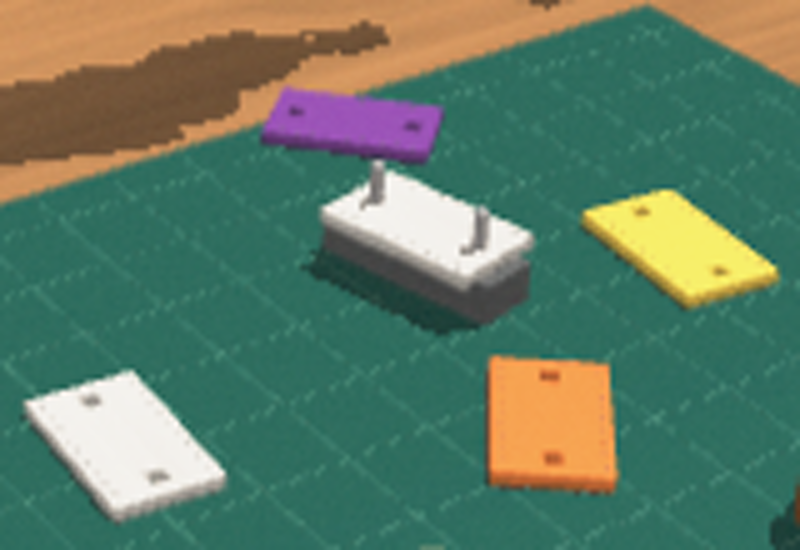

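View pics/s2.png

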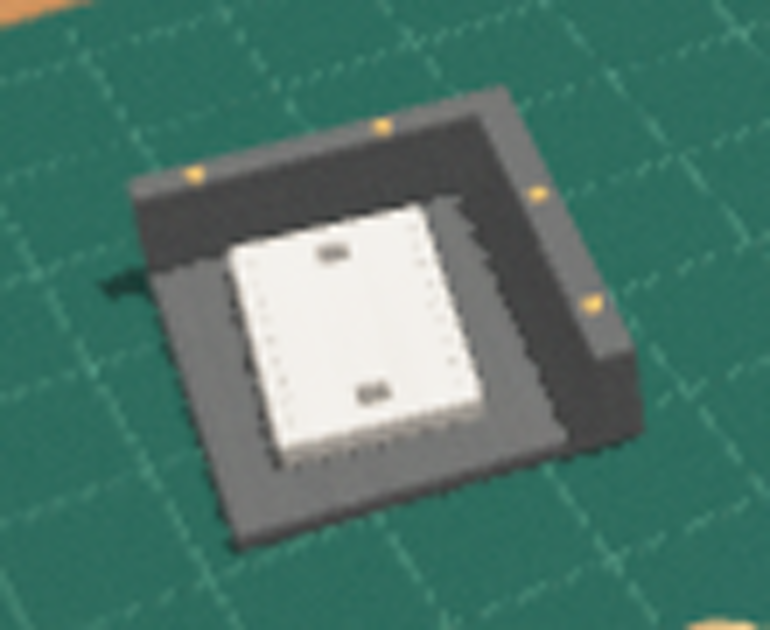

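Choice confirmed in the crops. Plate A is the bare-aluminium plate on the pins (top px 228,234), and B is the bare-aluminium plate on the mat (323,215). The coloured plates are lookalikes. Next I measure precisely with the white masks and the tray edges.

```bash
cat > m.py <<'E'
from h import *
from scipy.optimize import minimize
# silhouette fit: box plate (x,y,yaw) against white-mask of the picture
def white(c):
    im=c["img"].astype(int); mn=im.min(2); mx=im.max(2)
    return ((mn>140)&(mx-mn<45)).astype(np.uint8)
def box_poly(c,x,y,yaw,z0,z1):
    co,si=np.cos(yaw),np.sin(yaw)
    P=[[x+co*a-si*b,y+si*a+co*b,z] for z in(z0,z1) for a in(-.05,.05) for b in(-.03,.03)]
    return cv2.convexHull(proj(c,P).astype(np.float32)).reshape(-1,2)
def sil(c,x,y,yaw,z0,z1,bx):
    S=8; m=np.zeros(((bx[3]-bx[1])*S,(bx[2]-bx[0])*S),np.float32)
    p=(box_poly(c,x,y,yaw,z0,z1)+.5-np.array(bx[:2]))*S-.5
    cv2.fillPoly(m,[np.round(p*16).astype(np.int32)],1.,shift=4)
    m=cv2.resize(m,None,fx=1/S,fy=1/S,interpolation=cv2.INTER_AREA)
    return m
def fit(c,guess,z0,z1,blur=1.0):
    uv=proj(c,[[guess[0],guess[1],z1]])[0]; bx=[int(uv[0])-45,int(uv[1])-40,int(uv[0])+45,int(uv[1])+40]
    w=white(c)[bx[1]:bx[3],bx[0]:bx[2]]
    n,l,st,ce=cv2.connectedComponentsWithStats(w)
    i=1+np.argmin([np.linalg.norm(ce[k]-[45,40])-.02*st[k,4] for k in range(1,n)])
    w=cv2.morphologyEx((l==i).astype(np.uint8),cv2.MORPH_CLOSE,np.ones((7,7)))
    w=cv2.GaussianBlur(w.astype(np.float32),(0,0),1.)
    f=lambda p:((cv2.GaussianBlur(sil(c,p[0]/1e3,p[1]/1e3,p[2]/100,z0,z1,bx),(0,0),1.)-w)**2).sum()
    best=None
    for dy in(-.15,0,.15):
        p0=np.array([guess[0]*1e3,guess[1]*1e3,(guess[2]+dy)*100])
        r=minimize(f,p0,method="Nelder-Mead",options=dict(initial_simplex=[p0,p0+[8,0,0],p0+[0,8,0],p0+[0,0,8]],xatol=.05,fatol=.01))
        if best is None or r.fun<best.fun: best=r
    return best.x[0],best.x[1],np.degrees(best.x[2]/100),best.fun
E
python3 - <<'E'
from m import *
for n in("top","scene"):
    c=bot.camera(n)
    # A guess etc
    for nm,g,z0,z1 in(("A",(.471,.237,.22),.025,.033),("B",(.51,.01,-.06),0,.008),("C",(.52,-.28,-.15),.006,.014)):
        print(n,nm,np.round(fit(c,g,z0,z1),2))
E
```

```text
top A [472.14 239.51  12.75  20.55]
top B [524.57  10.88  -5.61  11.68]
top C [ 519.46 -279.79  -11.43    6.86]
scene A [470.73 240.11  13.71   5.85]
scene B [523.34  12.05  -5.64   2.81]
scene C [ 517.39 -278.35  -10.86    2.19]
```

```bash
cat > tr.py <<'E'
from m import *
BX=[((-.062,.085),(-.08,.042),(0,.006)),((-.062,.085),(.03,.042),(0,.034)),((-.062,-.05),(-.08,.042),(0,.034))]
def traymask(c,p,bx,S=8):
    x,y,yaw=p[0]/1e3,p[1]/1e3,p[2]/100; co,si=np.cos(yaw),np.sin(yaw)
    m=np.zeros(((bx[3]-bx[1])*S,(bx[2]-bx[0])*S),np.float32)
    for X,Y,Z in BX:
        P=[[x+co*a-si*b,y+si*a+co*b,z] for a in X for b in Y for z in Z]
        h=cv2.convexHull(proj(c,P).astype(np.float32)).reshape(-1,2)
        cv2.fillPoly(m,[np.round(((h+.5-np.array(bx[:2]))*S-.5)*16).astype(np.int32)],1.,shift=4)
    return cv2.GaussianBlur(cv2.resize(m,None,fx=1/S,fy=1/S,interpolation=cv2.INTER_AREA),(0,0),1)
def trayfit(c,g=(505,-262,-13),name=None):
    uv=proj(c,[[g[0]/1e3,g[1]/1e3,.01]])[0].astype(int); bx=[uv[0]-60,uv[1]-60,uv[0]+60,uv[1]+60]
    im=c["img"].astype(int); sat=im.max(2)-im.min(2)
    w=((sat<28)).astype(np.uint8)[bx[1]:bx[3],bx[0]:bx[2]]
    n,l,st,ce=cv2.connectedComponentsWithStats(w); i=1+np.argmax(st[1:,4]); w=(l==i).astype(np.uint8)
    cs,_=cv2.findContours(w,cv2.RETR_EXTERNAL,cv2.CHAIN_APPROX_NONE); w=np.zeros_like(w); cv2.drawContours(w,[max(cs,key=len)],-1,1,-1)
    if name: cv2.imwrite("pics/"+name+".png",cv2.resize(np.hstack([w*255,im[bx[1]:bx[3],bx[0]:bx[2]].min(2).astype(np.uint8)]),None,fx=3,fy=3,interpolation=cv2.INTER_NEAREST))
    w=cv2.GaussianBlur(w.astype(np.float32),(0,0),1)
    f=lambda p:((traymask(c,p,bx)-w)**2).sum()
    p0=np.array(g,float)
    r=minimize(f,p0,method="Nelder-Mead",options=dict(initial_simplex=[p0,p0+[12,0,0],p0+[0,12,0],p0+[0,0,8]],xatol=.05,fatol=.01))
    return r.x[0],r.x[1],np.degrees(r.x[2]/100),r.fun
E
python3 - <<'E'
from tr import *
for n in("top","scene"):
    c=bot.camera(n); print(n,np.round(trayfit(c,name="tm_"+n),2))
E
python3 -c "
import cv2,numpy as np
cv2.imwrite('pics/tm.png',np.vstack([cv2.imread('pics/tm_'+n+'.png') for n in('top','scene')])[:,:][::1,::1][:600*2:2,:])"
```

```text
top [ 510.7  -249.85   -7.79    3.01]
scene [ 511.05 -249.64   -8.09    7.92]
```

View pics/tm.png

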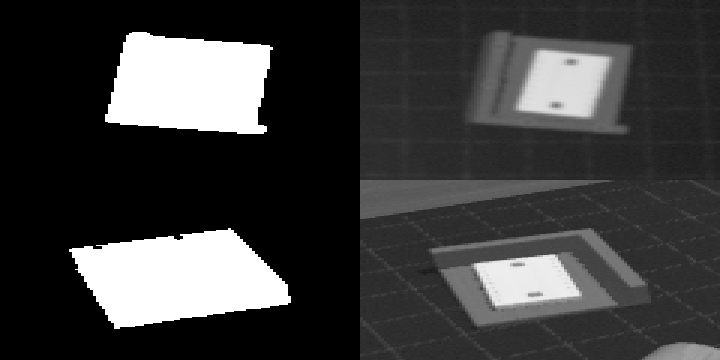

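Top and scene fits agree within 2 mm: A (471,240,13.2°), B (524,11.5,-5.6°), C (518.5,-279,-11.2°), tray (511,-250,-8°). C relative to the tray is (11.6,-28), as described. Next I turn the tool and go above A.

```bash
cat > go.py <<'E'
import sys
from h import *
def st(): 
    o=bot.get_obs(); M=R.from_quat(o["tool_rot"]).as_matrix(); return o,M
if __name__=="__main__":
    x,y,z,psi=[float(a) for a in sys.argv[1:5]]
    o,M=st(); d=np.array([x,y,z])-np.array(o["eef_pos"])*1e3
    yaw=np.degrees(np.arctan2(M[1,1],M[0,1])); t=M.T@d
    T=M.copy(); a=(psi-yaw+90)%180-90
    print("pos",np.round(np.array(o["eef_pos"])*1e3,1),"yaw %.2f tilt %.2f"%(yaw,np.degrees(np.arccos(-M[2,2]))),"t %.2f"%o["clock"],"j6 %.2f"%o["joint_pos"][5],"w %.1f"%(o["grip_width"]*1e3),"F",np.round(o["ft_force"],1))
    print("turn-first az units %.2f"%(-np.radians(a)/.15)); 
    p=np.radians(psi); ey=np.array([np.cos(p),np.sin(p)]);ex=np.array([-np.sin(p),np.cos(p)])
    if np.cos(np.radians(psi-yaw))<0: ey,ex=-ey,-ex
    print("after turn dx,dy,dz units %.3f %.3f %.3f"%(ex@d[:2]/25,ey@d[:2]/25,-d[2]/25), " now-axes",np.round(t/25,3), "dist",np.round(d,1))
E
python3 -m handwheel '[{"az":-1},{"az":-1},{"az":-1},{"az":-1}]' 1
python3 go.py 471.3 240 90 103.2
```

```text
pos [180.7 466.2 221.2] yaw 68.81 tilt 0.00 t 1.00 j6 1.57 w 85.5 F [0.3 0.5 0.4]
turn-first az units -4.00
after turn dx,dy,dz units -9.251 -11.463 5.249  now-axes [-14.108  -4.235   5.248] dist [ 290.6 -226.2 -131.2]invalid input
```

```bash

python3 -m handwheel '[{"dx":0,"dy":0,"dz":0,"ax":0,"ay":0,"az":-1},{"dx":0,"dy":0,"dz":0,"ax":0,"ay":0,"az":-1},{"dx":0,"dy":0,"dz":0,"ax":0,"ay":0,"az":-1},{"dx":0,"dy":0,"dz":0,"ax":0,"ay":0,"az":-1}]' 1
python3 go.py 471.3 240 90 103.2
```

```text
clock: 1.4
eef_pos: [0.1807, 0.4662, 0.2212]
tool_rot: [-0.118, 0.993, -0.0, -0.0]
ft_force: [0.4, -0.3, -0.1]
grip_width: 0.0851
pos [180.7 466.2 221.2] yaw 103.55 tilt 0.00 t 1.40 j6 0.96 w 85.1 F [ 0.4 -0.3 -0.1]
turn-first az units 0.04
after turn dx,dy,dz units -9.251 -11.464 5.248  now-axes [ -9.181 -11.519   5.248] dist [ 290.6 -226.2 -131.2]
```

```bash

python3 -m handwheel '[{"dx":-0.76,"dy":-0.96,"dz":0.25,"ax":0,"ay":0,"az":0},{"dx":-0.76,"dy":-0.96,"dz":0.25,"ax":0,"ay":0,"az":0},{"dx":-0.76,"dy":-0.96,"dz":0.25,"ax":0,"ay":0,"az":0},{"dx":-0.76,"dy":-0.96,"dz":0.25,"ax":0,"ay":0,"az":0},{"dx":-0.76,"dy":-0.96,"dz":0.25,"ax":0,"ay":0,"az":0},{"dx":-0.76,"dy":-0.96,"dz":0.25,"ax":0,"ay":0,"az":0},{"dx":-0.76,"dy":-0.96,"dz":0.25,"ax":0,"ay":0,"az":0},{"dx":-0.76,"dy":-0.96,"dz":0.25,"ax":0,"ay":0,"az":0},{"dx":-0.76,"dy":-0.96,"dz":0.25,"ax":0,"ay":0,"az":0},{"dx":-0.76,"dy":-0.96,"dz":0.25,"ax":0,"ay":0,"az":0},{"dx":-0.76,"dy":-0.96,"dz":0.25,"ax":0,"ay":0,"az":0},{"dx":-0.76,"dy":-0.96,"dz":0.25,"ax":0,"ay":0,"az":0}]' 1
python3 go.py 471.3 240 90 103.2
```

```text
clock: 2.6
eef_pos: [0.4694, 0.237, 0.146]
tool_rot: [-0.115, 0.993, 0.0, 0.0]
ft_force: [0.5, 1.0, -0.4]
grip_width: 0.0853
pos [469.4 237.  146. ] yaw 103.18 tilt 0.02 t 2.60 j6 0.24 w 85.3 F [ 0.5  1.  -0.4]
turn-first az units -0.00
after turn dx,dy,dz units -0.101 0.101 2.241  now-axes [-0.101  0.101  2.241] dist [  1.9   3.  -56. ]
```

```bash

python3 -m handwheel '[{"dx":-0.1,"dy":0.1,"dz":0.8,"ax":0,"ay":0,"az":0},{"dx":0,"dy":0,"dz":0.8,"ax":0,"ay":0,"az":0},{"dx":0,"dy":0,"dz":0.8,"ax":0,"ay":0,"az":0},{"dx":0,"dy":0,"dz":0,"ax":0,"ay":0,"az":0}]' 1
python3 go.py 471.3 240 29 103.2
python3 - <<'E'
from h import *
c=bot.camera("scene"); save(c,"g1s",(300,90,460,220),5)
c=bot.camera("top"); save(c,"g1t",(160,170,300,300),4)
E
```

```text
clock: 3.0
eef_pos: [0.4682, 0.2396, 0.0834]
tool_rot: [-0.115, 0.993, -0.001, -0.003]
ft_force: [-0.3, 0.9, 0.6]
grip_width: 0.0855
pos [468.2 239.6  83.4] yaw 103.17 tilt 0.35 t 3.00 j6 0.24 w 85.5 F [-0.3  0.9  0.6]
turn-first az units -0.00
after turn dx,dy,dz units -0.126 -0.012 2.177  now-axes [-0.14  -0.008  2.176] dist [  3.1   0.4 -54.4]
```

View pics/g1s.png

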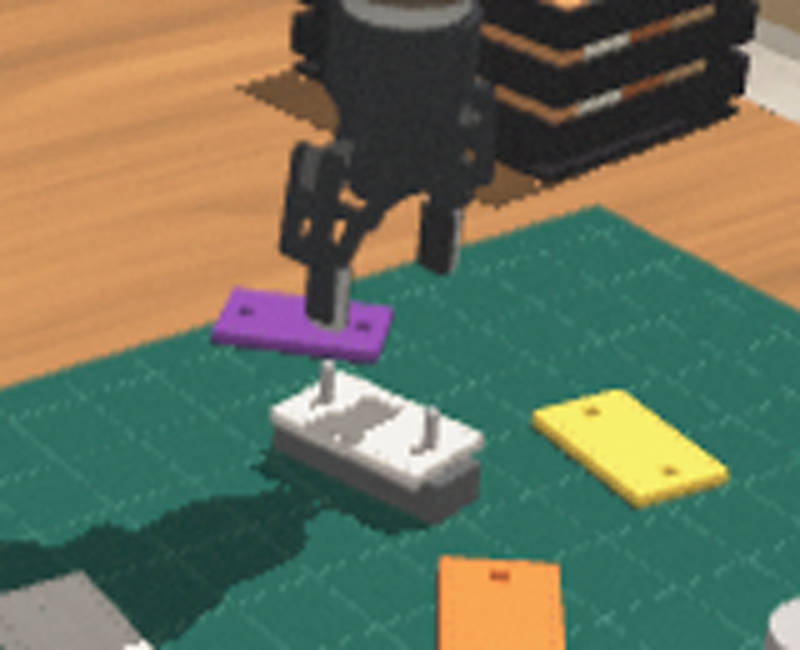

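```bash

python3 -m handwheel '[{"dx":-0.06,"dy":0,"dz":0.6,"ax":0,"ay":0,"az":0},{"dx":-0.06,"dy":0,"dz":0.6,"ax":0,"ay":0,"az":0},{"dx":0,"dy":0,"dz":0.6,"ax":0,"ay":0,"az":0},{"dx":0,"dy":0,"dz":0.35,"ax":0,"ay":0,"az":0},{"dx":0,"dy":0,"dz":0,"ax":0,"ay":0,"az":0},{"dx":0,"dy":0,"dz":0,"ax":0,"ay":0,"az":0}]' 1
python3 go.py 471.3 240 29 103.2
python3 - <<'E'
from h import *
c=bot.camera("scene"); save(c,"g2s",(300,110,460,220),5)
c=bot.camera("top"); save(c,"g2t",(160,170,300,300),4)
E
```

```text
clock: 3.7
eef_pos: [0.4738, 0.2419, 0.0334]
tool_rot: [-0.115, 0.993, 0.0, 0.001]
ft_force: [-0.0, 0.2, 0.2]
grip_width: 0.0853
pos [473.8 241.9  33.4] yaw 103.20 tilt 0.08 t 3.70 j6 0.24 w 85.3 F [-0.   0.2  0.2]
turn-first az units -0.00
after turn dx,dy,dz units 0.114 -0.051 0.175  now-axes [ 0.114 -0.051  0.175] dist [-2.5 -1.9 -4.4]
```

View pics/g2s.png

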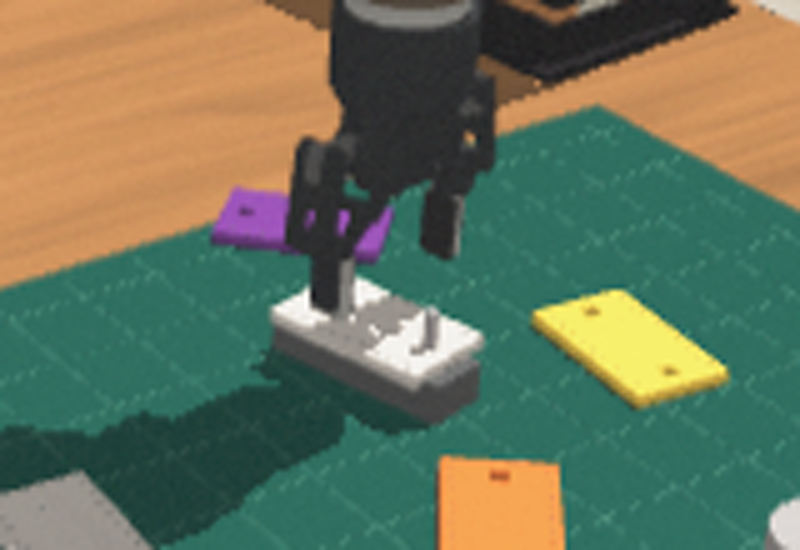

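```bash

python3 - <<'E'
from h import *
o=bot.get_obs(); M=R.from_quat(o["tool_rot"]).as_matrix(); p=np.array(o["eef_pos"])
c=bot.camera("scene"); im=c["img"][:,:,::-1].copy(); im=cv2.resize(im[110:220,300:460],None,fx=5,fy=5,interpolation=cv2.INTER_CUBIC)
for s in(-1,1):
  for zz in(6,19):
    for xx in(-11,11):
      u=proj(c,[p+M@np.array([xx,s*42.7,zz])/1e3])[0]; q=((u-[300,110]+.5)*5).astype(int); cv2.circle(im,tuple(q),3,(0,0,255) if zz==6 else (255,0,0),-1)
cv2.imwrite("pics/g3.png",im)
E
```

```text
(no output)
```

View pics/g3.png

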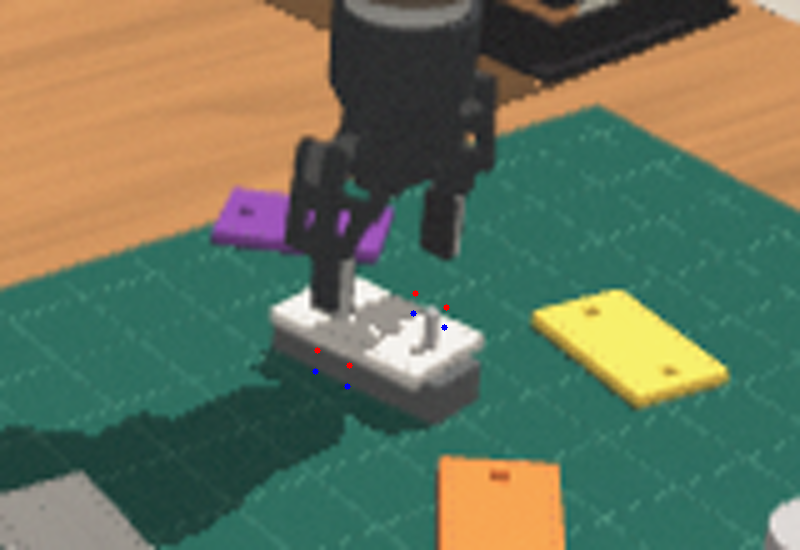

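View pics/g2t.png

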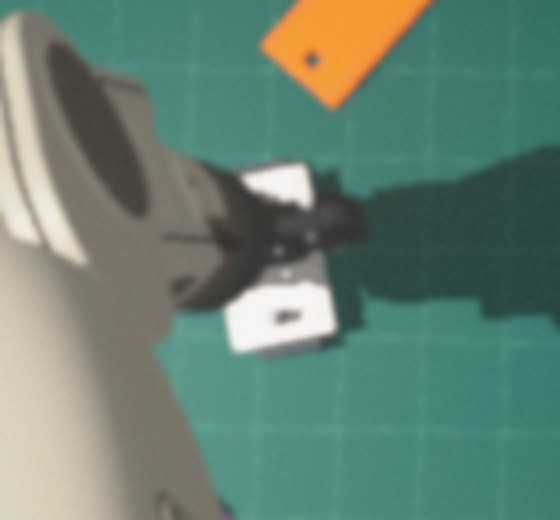

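```bash

python3 - <<'E'
from h import *
o=bot.get_obs(); M=R.from_quat(o["tool_rot"]).as_matrix(); p=np.array(o["eef_pos"]); print(p)
out=[]
for n,b,s5 in(("scene",(320,110,440,210),5),("top",(170,160,290,260),5)):
  c=bot.camera(n); im=c["img"][:,:,::-1].copy(); im=cv2.resize(im[b[1]:b[3],b[0]:b[2]],None,fx=5,fy=5,interpolation=cv2.INTER_CUBIC)
  def d(P,col):
      u=proj(c,[p+M@np.array(P)/1e3])[0]; q=((u-b[:2]+.5)*5).astype(int); cv2.circle(im,tuple(q),3,col,-1)
  for s in(-1,1):
    for xx in(-11,11):
      d([xx,s*42.7,6],(0,0,255)); d([xx,s*42.7,-20],(255,0,0)); d([xx,s*57,-20],(255,255,0))
  for a in(-38,38):
    for bb in(-42,42): d([a,bb,-54],(0,255,255)); 
  cv2.imwrite(f"pics/g4{n}.png",im)
E
```

```text
[0.47395748 0.24193275 0.03350071]
```

View pics/g4scene.png

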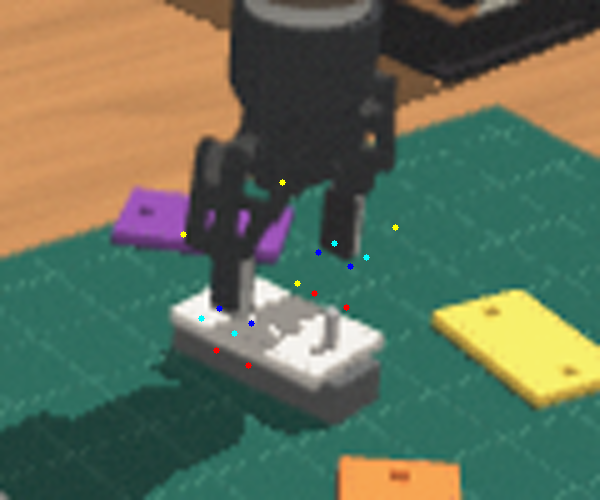

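View pics/g4top.png

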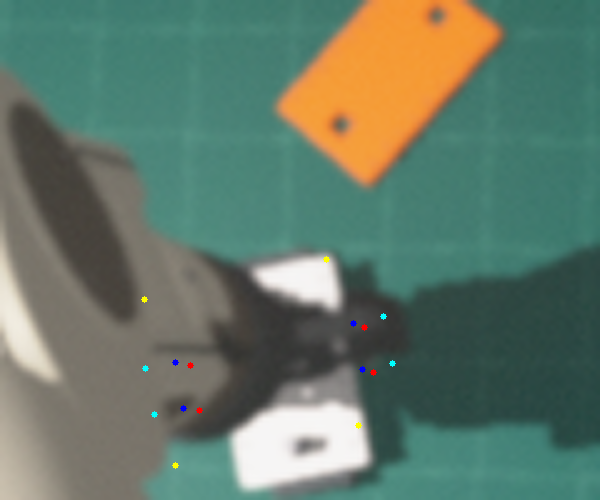

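```bash

python3 - <<'E'
from h import *
c=bot.camera("scene"); 
M0=R.from_quat([.18384,.98295,0,0]).as_matrix()
o=bot.get_obs(); M1=R.from_quat(o["tool_rot"]).as_matrix(); 
rows=[("scene0",1,(0,0),np.array([.1805,.4656,.2203]),M0,(330,0,430,80)),("g1s",5,(300,90),np.array([.4682,.2396,.0834]),M1,(300,90,420,190))]
for f,s,off,p,M,b in rows:
  im=cv2.imread(f"pics/{f}.png")
  if s==1: im=cv2.resize(im[b[1]:b[3],b[0]:b[2]],None,fx=5,fy=5,interpolation=cv2.INTER_CUBIC)
  def d(P,col):
      u=proj(c,[p+M@np.array(P)/1e3])[0]; q=((u-b[:2]+.5)*5).astype(int); cv2.circle(im,tuple(q),3,col,-1)
  for sg in(-1,1):
    for xx in(-11,11):
      d([xx,sg*42.7,6],(0,0,255)); d([xx,sg*42.7,-20],(255,0,0)); d([xx,sg*57,-20],(255,255,0))
  cv2.imwrite(f"pics/g5{f}.png",im)
E
```

```text
(no output)
```

View pics/g5scene0.png

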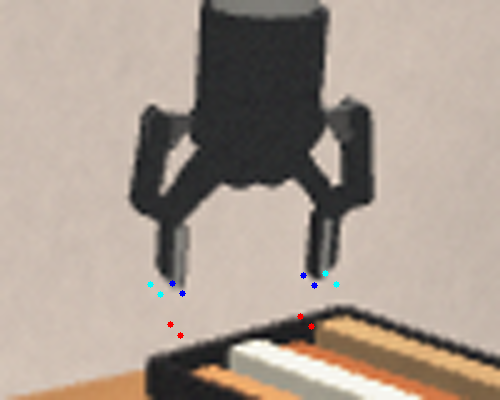

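View pics/g5g1s.png

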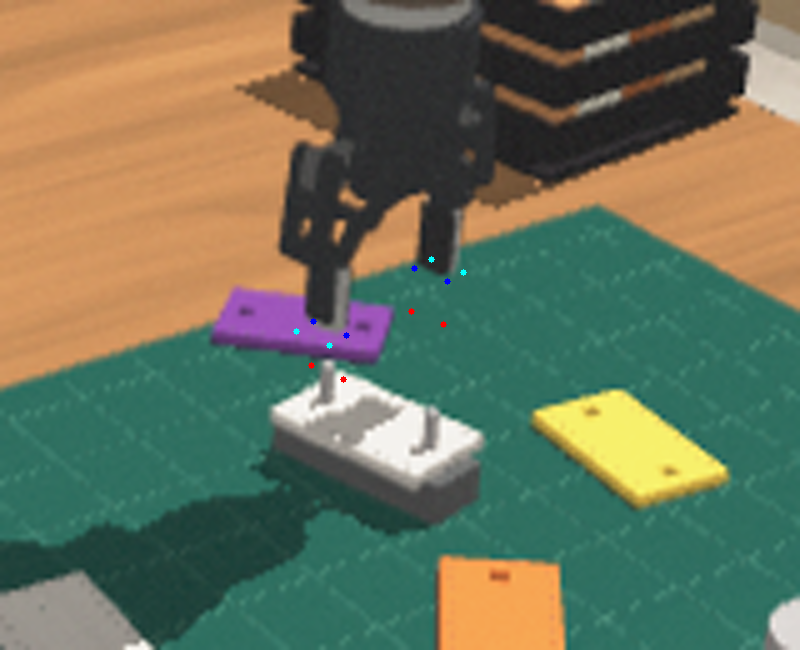

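```bash

python3 - <<'E'
from h import *
o=bot.get_obs(); M=R.from_quat(o["tool_rot"]).as_matrix(); p=np.array(o["eef_pos"])
b=(195,200,265,255); c=bot.camera("top"); im=c["img"][:,:,::-1].copy(); im=cv2.resize(im[b[1]:b[3],b[0]:b[2]],None,fx=10,fy=10,interpolation=cv2.INTER_CUBIC)
im=(255*(im/255.)**.5).astype(np.uint8)
for z,col in((6,(0,0,255)),(-20,(255,0,0)),(-40,(0,255,0))):
  for s in(-1,1):
   for y in(42.7,57):
    for xx in(-11,11):
      u=proj(c,[p+M@np.array([xx,s*y,z])/1e3])[0]; q=((u-b[:2]+.5)*10).astype(int); cv2.circle(im,tuple(q),3,col,-1)
cv2.imwrite("pics/g6.png",im)
E
```

```text
(no output)
```

View pics/g6.png

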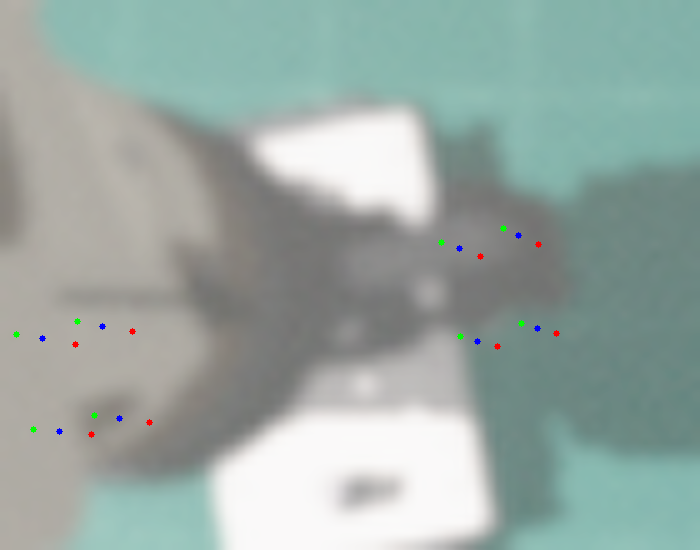

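The rendered fingertips appear about 25 mm higher than the state and tool description imply. A partial close here is a harmless test. If the tips are down at the plate, the fingers will stop at 60 mm. If not, they'll close to about 51 mm in the air.

```bash

python3 -m handwheel '[{"dx":0,"dy":-0.05,"dz":0,"ax":0,"ay":0,"az":0},{"dx":0,"dy":0,"dz":0,"ax":0,"ay":0,"az":0},{"dx":0,"dy":0,"dz":0,"ax":0,"ay":0,"az":0},{"dx":0,"dy":0,"dz":0,"ax":0,"ay":0,"az":0},{"dx":0,"dy":0,"dz":0,"ax":0,"ay":0,"az":0}]' 0.2
python3 go.py 471.3 240 29 103.2
python3 - <<'E'
from h import *
c=bot.camera("scene"); save(c,"g7s",(300,110,460,220),5)
c=bot.camera("top"); save(c,"g7t",(195,200,265,255),10)
E
```

```text
clock: 4.55
eef_pos: [0.4735, 0.2403, 0.0324]
tool_rot: [-0.115, 0.993, -0.0, -0.0]
ft_force: [-0.6, -0.2, 0.6]
grip_width: 0.0512
pos [473.5 240.3  32.4] yaw 103.19 tilt 0.01 t 4.55 j6 0.24 w 51.2 F [-0.6 -0.2  0.6]
turn-first az units -0.00
after turn dx,dy,dz units 0.087 0.009 0.136  now-axes [0.087 0.009 0.136] dist [-2.2 -0.3 -3.4]
```

View pics/g7s.png

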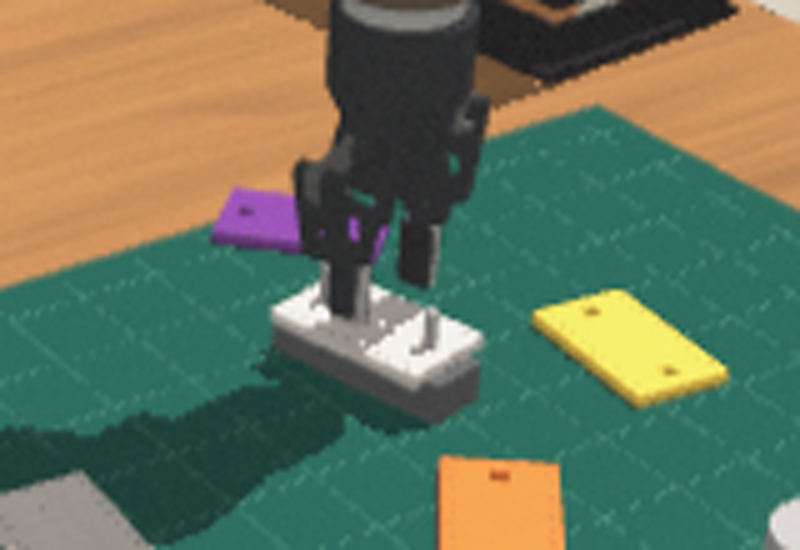

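View pics/g7t.png

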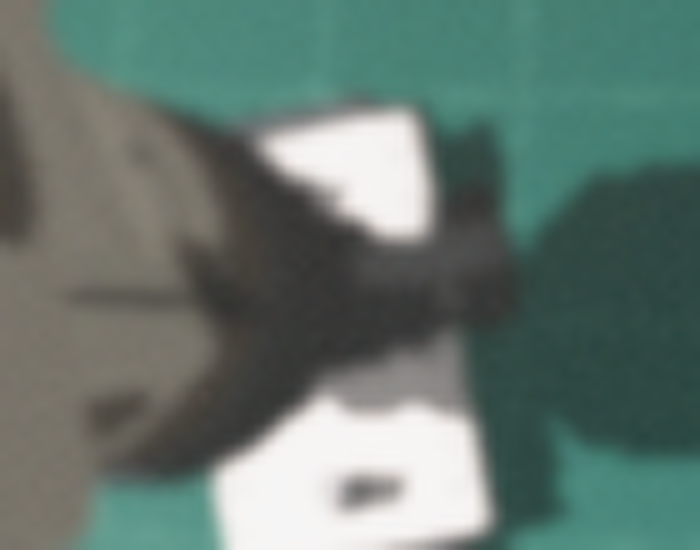

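```bash

python3 - <<'E'
from h import *
from scipy.optimize import least_squares
cs=bot.camera("scene"); ct=bot.camera("top")
o=bot.get_obs(); M1=R.from_quat(o["tool_rot"]).as_matrix(); M0=R.from_quat([.18384,.98295,0,0]).as_matrix()
obs=[(np.array([.1805,.4656,.2203]),M0,85.4,6,(364,56.2),(393.6,54.6)),(np.array([.4682,.2396,.0834]),M1,85.4,6,(364.6,154),(387.2,143.2)),
(np.array([.4738,.2419,.0334]),M1,85.4,6,(365.6,171.2),(387.6,160.2)),(np.array([.4735,.2403,.0324]),M1,51.2,12,(369.2,172.6),(383,166.2))]
for k,(p,M,w,zt,l,r) in enumerate(obs):
  mid=(np.array(l)+r)/2
  e,d=ray(cs,[mid])
  # where ray passes at TCP xy closeness: closest point to axis line
  A=np.array([d[0],[0,0,-1.]]).T; s=np.linalg.lstsq(A,p-e,rcond=None)[0]; q=e+d[0]*s[0]
  print(k,"ray-closest to axis",np.round(q*1e3,1),"minus expected tip",np.round((q-(p+M@[0,0,zt/1e3]))*1e3,1))
p,M=obs[3][0],M1
for zz in(12,-15,-30):
    print(zz,[np.round((proj(ct,[p+M@np.array([0,-(25.6+a),zz])/1e3])[0]-[195,200]+.5)*10) for a in (0,14)])
E
```

```text
0 ray-closest to axis [181.4 466.7 243.3] minus expected tip [ 0.9  1.1 29. ]
1 ray-closest to axis [468.1 239.5 106.8] minus expected tip [-0.1 -0.1 29.4]
2 ray-closest to axis [473.6 241.7  57.2] minus expected tip [-0.2 -0.2 29.8]
3 ray-closest to axis [473.8 240.7  46.1] minus expected tip [ 0.3  0.4 25.7]
12 [array([431., 319.]), array([487., 306.])]
-15 [array([407., 312.]), array([466., 300.])]
-30 [array([394., 308.]), array([453., 295.])]
```

The test shows the fingers really are in the air, reaching 51.2 mm with no force. The tips sit about 29 mm higher than the reported TCP plus the description gives, the same in four pictures. From here I work in camera-verified heights and descend with force checks.

```bash

python3 -m handwheel '[{"dx":0,"dy":0,"dz":0,"ax":0,"ay":0,"az":0},{"dx":0,"dy":0,"dz":0,"ax":0,"ay":0,"az":0},{"dx":0.08,"dy":0,"dz":0,"ax":0,"ay":0,"az":0},{"dx":0,"dy":0,"dz":0.3,"ax":0,"ay":0,"az":0},{"dx":0,"dy":0,"dz":0.3,"ax":0,"ay":0,"az":0},{"dx":0,"dy":0,"dz":0.3,"ax":0,"ay":0,"az":0},{"dx":0,"dy":0,"dz":0,"ax":0,"ay":0,"az":0}]' 1
python3 go.py 471.3 240 0 103.2
python3 - <<'E'
from h import *
c=bot.camera("scene"); save(c,"g8s",(300,110,460,220),5)
c=bot.camera("top"); save(c,"g8t",(195,200,265,255),10)
E
```

```text
clock: 5.45
eef_pos: [0.4703, 0.2392, 0.0083]
tool_rot: [-0.115, 0.993, -0.001, -0.002]
ft_force: [-0.7, 0.9, 0.0]
grip_width: 0.0855
pos [470.3 239.2   8.3] yaw 103.19 tilt 0.18 t 5.45 j6 0.24 w 85.5 F [-0.7  0.9  0. ]
turn-first az units -0.00
after turn dx,dy,dz units -0.048 0.023 0.330  now-axes [-0.049  0.023  0.33 ] dist [ 1.   0.8 -8.3]
```

View pics/g8s.png

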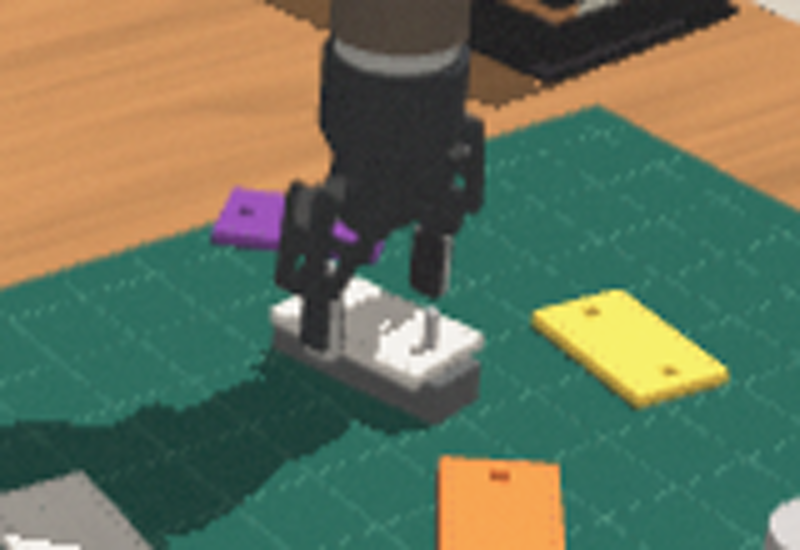

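View pics/g8t.png

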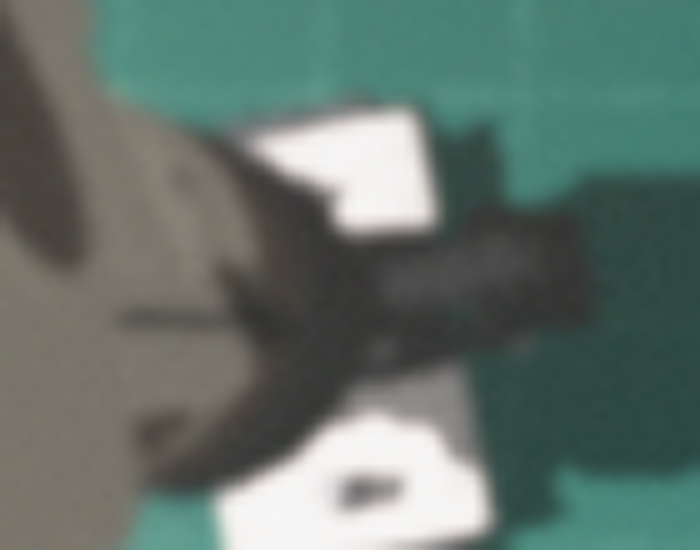

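```bash

python3 -m handwheel '[{"dx":0,"dy":0,"dz":0.2,"ax":0,"ay":0,"az":0},{"dx":0,"dy":0,"dz":0.2,"ax":0,"ay":0,"az":0},{"dx":0,"dy":0,"dz":0,"ax":0,"ay":0,"az":0},{"dx":0,"dy":0,"dz":0,"ax":0,"ay":0,"az":0}]' 0.55
python3 go.py 471.3 240 0 103.2
python3 - <<'E'
from h import *
c=bot.camera("scene"); save(c,"g9s",(330,130,430,210),8)
c=bot.camera("top"); save(c,"g9t",(195,200,265,255),10)
E
```

```text
clock: 5.95
eef_pos: [0.4714, 0.2397, -0.0002]
tool_rot: [-0.115, 0.993, -0.0, -0.0]
ft_force: [-0.0, -0.2, 0.2]
grip_width: 0.0662
pos [ 4.714e+02  2.397e+02 -2.000e-01] yaw 103.19 tilt 0.03 t 5.95 j6 0.24 w 66.2 F [-0.  -0.2  0.2]
turn-first az units -0.00
after turn dx,dy,dz units 0.001 0.011 -0.010  now-axes [ 0.001  0.011 -0.01 ] dist [-0.1  0.3  0.2]
```

View pics/g9s.png

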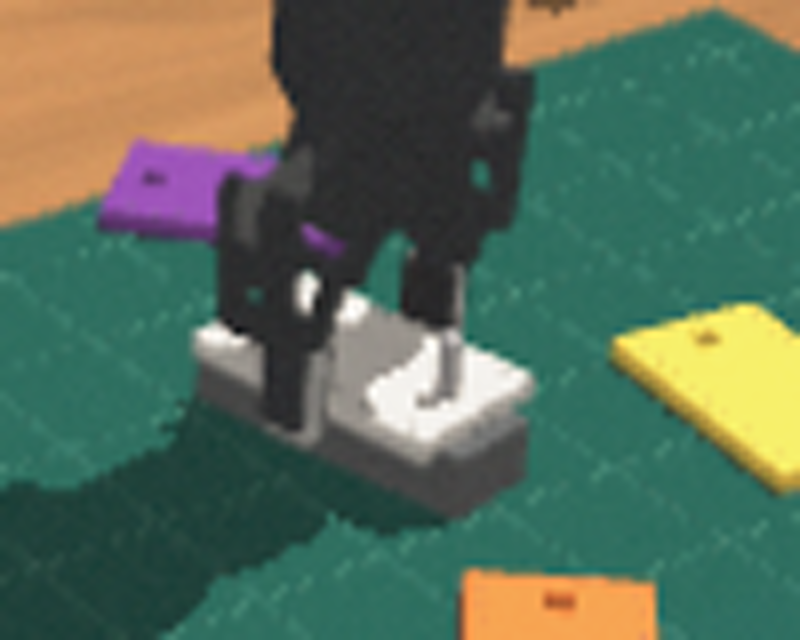

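View pics/g9t.png

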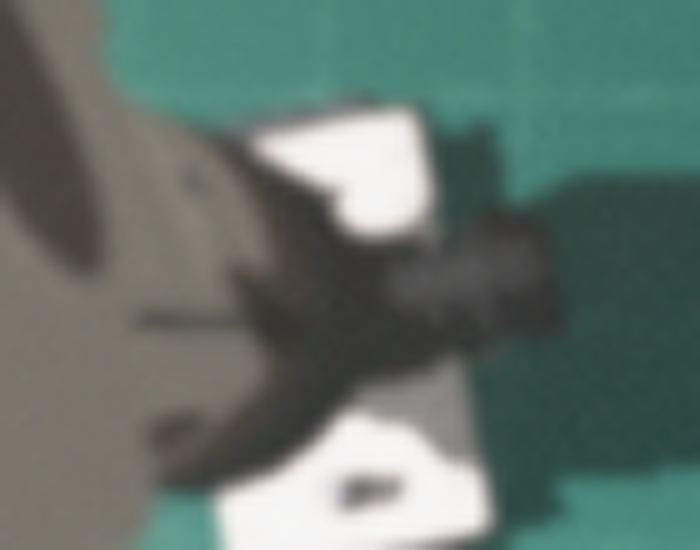

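```bash

python3 -m handwheel '[{"dx":0,"dy":0,"dz":0,"ax":0,"ay":0,"az":0},{"dx":0,"dy":0,"dz":0,"ax":0,"ay":0,"az":0},{"dx":0,"dy":0,"dz":0,"ax":0,"ay":0,"az":0}]' 0.42
python3 go.py 471.3 240 0 103.2
python3 -m handwheel '[{"dx":0,"dy":0,"dz":0,"ax":0,"ay":0,"az":0},{"dx":0,"dy":0,"dz":0,"ax":0,"ay":0,"az":0}]' 0.38
python3 go.py 471.3 240 0 103.2

```

```text
clock: 6.35
eef_pos: [0.4718, 0.2397, 0.0002]
tool_rot: [-0.115, 0.993, -0.0, 0.0]
ft_force: [-0.3, -0.6, 0.7]
grip_width: 0.0603
pos [4.718e+02 2.397e+02 2.000e-01] yaw 103.18 tilt 0.03 t 6.35 j6 0.24 w 60.3 F [-0.3 -0.6  0.7]
turn-first az units -0.00
after turn dx,dy,dz units 0.016 0.014 0.006  now-axes [0.016 0.014 0.006] dist [-0.5  0.3 -0.2]
clock: 6.55
eef_pos: [0.4718, 0.2397, 0.0003]
tool_rot: [-0.115, 0.993, -0.0, 0.0]
ft_force: [-0.5, -1.7, 4.1]
grip_width: 0.0593
pos [4.718e+02 2.397e+02 3.000e-01] yaw 103.18 tilt 0.03 t 6.55 j6 0.24 w 59.3 F [-0.5 -1.7  4.1]
turn-first az units -0.00
after turn dx,dy,dz units 0.016 0.014 0.013  now-axes [0.016 0.014 0.013] dist [-0.5  0.3 -0.3]
```

```bash

python3 -m handwheel '[{"dx":0,"dy":0,"dz":0,"ax":0,"ay":0,"az":0},{"dx":0,"dy":0,"dz":0,"ax":0,"ay":0,"az":0},{"dx":0,"dy":0,"dz":0,"ax":0,"ay":0,"az":0}]' -1
python3 go.py 471.3 240 0 103.2
python3 -m handwheel '[{"dx":0,"dy":0,"dz":-0.1,"ax":0,"ay":0,"az":0},{"dx":0,"dy":0,"dz":-0.1,"ax":0,"ay":0,"az":0},{"dx":0,"dy":0,"dz":-0.1,"ax":0,"ay":0,"az":0}]' -1
python3 go.py 471.3 240 0 103.2

```

```text
clock: 6.85
eef_pos: [0.4718, 0.2398, 0.0006]
tool_rot: [-0.115, 0.993, -0.0, 0.0]
ft_force: [-0.3, -1.4, 5.3]
grip_width: 0.0589
pos [471.8 239.8   0.6] yaw 103.18 tilt 0.05 t 6.85 j6 0.24 w 58.9 F [-0.3 -1.4  5.3]
turn-first az units -0.00
after turn dx,dy,dz units 0.018 0.014 0.024  now-axes [0.018 0.014 0.024] dist [-0.5  0.2 -0.6]
clock: 7.15
eef_pos: [0.471, 0.2395, 0.0071]
tool_rot: [-0.115, 0.993, -0.0, -0.001]
ft_force: [0.7, -1.8, -1.9]
grip_width: 0.0589
pos [471.  239.5   7.1] yaw 103.19 tilt 0.08 t 7.15 j6 0.24 w 58.9 F [ 0.7 -1.8 -1.9]
turn-first az units -0.00
after turn dx,dy,dz units -0.016 0.016 0.284  now-axes [-0.016  0.016  0.284] dist [ 0.3  0.5 -7.1]
```

```bash

python3 -m handwheel '[{"dx":0,"dy":0.01,"dz":-0.25,"ax":0,"ay":0,"az":0},{"dx":0,"dy":0,"dz":-0.25,"ax":0,"ay":0,"az":0},{"dx":0,"dy":0,"dz":-0.25,"ax":0,"ay":0,"az":0},{"dx":0,"dy":0,"dz":-0.25,"ax":0,"ay":0,"az":0},{"dx":0,"dy":0,"dz":-0.3,"ax":0,"ay":0,"az":0},{"dx":0,"dy":0,"dz":-0.5,"ax":0,"ay":0,"az":0},{"dx":0,"dy":0,"dz":-0.5,"ax":0,"ay":0,"az":0}]' -1
python3 go.py 518 -279 72 78.8
python3 - <<'E'
from h import *
c=bot.camera("scene"); save(c,"a1s",(300,90,460,220),5)
E
```

```text
clock: 7.85
eef_pos: [0.4716, 0.2405, 0.0662]
tool_rot: [-0.115, 0.993, 0.0, 0.0]
ft_force: [0.4, -0.3, -0.8]
grip_width: 0.0586
pos [471.6 240.5  66.2] yaw 103.21 tilt 0.05 t 7.85 j6 0.24 w 58.6 F [ 0.4 -0.3 -0.8]
turn-first az units 2.84
after turn dx,dy,dz units -5.857 -20.022 -0.230  now-axes [  2.941 -20.653  -0.244] dist [  46.4 -519.5    5.8]
```

View pics/a1s.png

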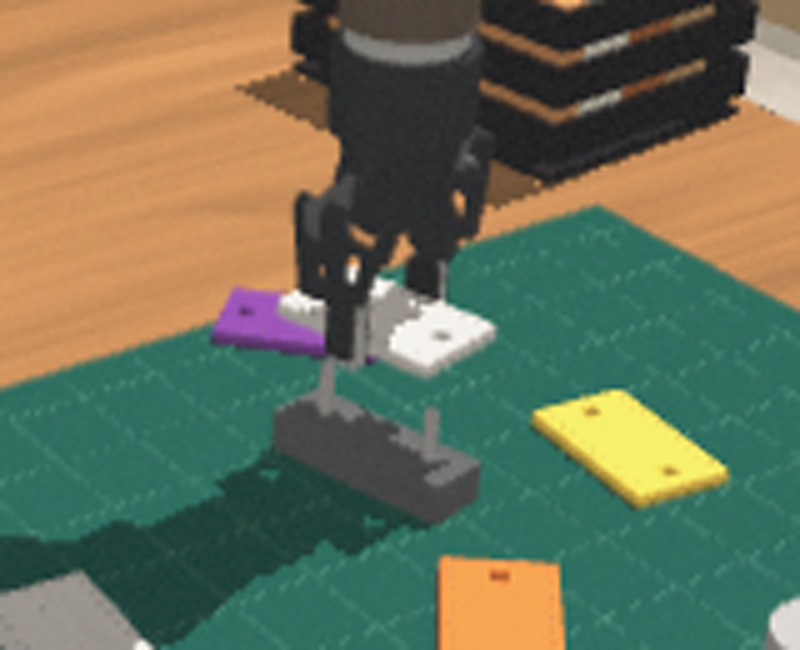

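A is clear of the pins, level and with no side force. Now to the tray, above C.

```bash

python3 -m handwheel '[{"dx":0,"dy":0,"dz":0,"ax":0,"ay":0,"az":0.95},{"dx":0,"dy":0,"dz":0,"ax":0,"ay":0,"az":0.95},{"dx":0,"dy":0,"dz":0,"ax":0,"ay":0,"az":0.94},{"dx":-0.15,"dy":-0.5,"dz":0,"ax":0,"ay":0,"az":0},{"dx":-0.29,"dy":-1,"dz":0,"ax":0,"ay":0,"az":0},{"dx":-0.29,"dy":-1,"dz":0,"ax":0,"ay":0,"az":0},{"dx":-0.29,"dy":-1,"dz":0,"ax":0,"ay":0,"az":0},{"dx":-0.29,"dy":-1,"dz":0,"ax":0,"ay":0,"az":0},{"dx":-0.29,"dy":-1,"dz":0,"ax":0,"ay":0,"az":0},{"dx":-0.29,"dy":-1,"dz":0,"ax":0,"ay":0,"az":0},{"dx":-0.29,"dy":-1,"dz":0,"ax":0,"ay":0,"az":0},{"dx":-0.29,"dy":-1,"dz":0,"ax":0,"ay":0,"az":0}]' -1
python3 go.py 518.5 -279 40 78.8
python3 -m handwheel '[{"dx":-0.29,"dy":-1,"dz":0,"ax":0,"ay":0,"az":0},{"dx":-0.29,"dy":-1,"dz":0,"ax":0,"ay":0,"az":0},{"dx":-0.29,"dy":-1,"dz":0,"ax":0,"ay":0,"az":0},{"dx":-0.29,"dy":-1,"dz":0,"ax":0,"ay":0,"az":0},{"dx":-0.29,"dy":-1,"dz":0,"ax":0,"ay":0,"az":0},{"dx":-0.29,"dy":-1,"dz":0,"ax":0,"ay":0,"az":0},{"dx":-0.29,"dy":-1,"dz":0,"ax":0,"ay":0,"az":0},{"dx":-0.29,"dy":-1,"dz":0,"ax":0,"ay":0,"az":0},{"dx":-0.29,"dy":-1,"dz":0,"ax":0,"ay":0,"az":0},{"dx":-0.29,"dy":-1,"dz":0,"ax":0,"ay":0,"az":0},{"dx":-0.29,"dy":-1,"dz":0,"ax":0,"ay":0,"az":0},{"dx":0,"dy":0,"dz":0,"ax":0,"ay":0,"az":0}]' -1
python3 go.py 518.5 -279 40 78.8

```

```text
clock: 9.1
eef_pos: [0.4906, 0.0178, 0.0654]
tool_rot: [0.096, 0.995, -0.0, 0.0]
ft_force: [0.5, -0.6, -0.4]
grip_width: 0.0585
pos [490.6  17.8  65.4] yaw 78.96 tilt 0.03 t 9.10 j6 0.23 w 58.5 F [ 0.5 -0.6 -0.4]
turn-first az units 0.02
after turn dx,dy,dz units -3.401 -11.428 1.014  now-axes [ -3.369 -11.437   1.018] dist [  27.9 -296.8  -25.4]
clock: 10.3
eef_pos: [0.5153, -0.2697, 0.0654]
tool_rot: [0.098, 0.995, -0.001, 0.001]
ft_force: [0.1, 0.7, -1.0]
grip_width: 0.0585
pos [ 515.3 -269.7   65.4] yaw 78.71 tilt 0.15 t 10.30 j6 -0.28 w 58.5 F [ 0.1  0.7 -1. ]
turn-first az units -0.01
after turn dx,dy,dz units -0.197 -0.341 1.015  now-axes [-0.196 -0.339  1.016] dist [  3.2  -9.3 -25.4]
```

```bash

python3 -m handwheel '[{"dx":-0.2,"dy":-0.34,"dz":0.3,"ax":0,"ay":0,"az":0},{"dx":0,"dy":0,"dz":0.6,"ax":0,"ay":0,"az":0},{"dx":0,"dy":0,"dz":0.6,"ax":0,"ay":0,"az":0},{"dx":0,"dy":0,"dz":0.6,"ax":0,"ay":0,"az":0},{"dx":0,"dy":0,"dz":0.2,"ax":0,"ay":0,"az":0},{"dx":0,"dy":0,"dz":0,"ax":0,"ay":0,"az":0},{"dx":0,"dy":0,"dz":0,"ax":0,"ay":0,"az":0}]' -1
python3 go.py 518.5 -279 -8 78.8
python3 - <<'E'
from h import *
c=bot.camera("scene"); save(c,"b1s",(150,190,260,290),7)
E
```

```text
clock: 11.0
eef_pos: [0.519, -0.2749, 0.0078]
tool_rot: [0.097, 0.995, -0.0, 0.0]
ft_force: [0.3, -0.4, -1.2]
grip_width: 0.0587
pos [ 519.  -274.9    7.8] yaw 78.84 tilt 0.03 t 11.00 j6 -0.29 w 58.7 F [ 0.3 -0.4 -1.2]
turn-first az units 0.00
after turn dx,dy,dz units -0.013 -0.165 0.634  now-axes [-0.012 -0.165  0.634] dist [ -0.5  -4.1 -15.8]
```

View pics/b1s.png

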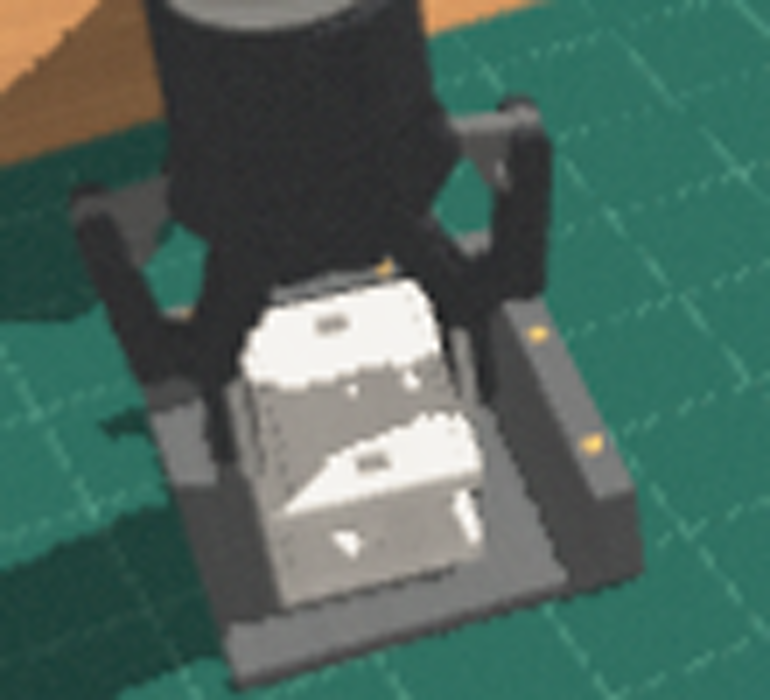

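```bash

python3 -m handwheel '[{"dx":0,"dy":-0.22,"dz":0,"ax":0,"ay":0,"az":0},{"dx":0,"dy":0,"dz":0.25,"ax":0,"ay":0,"az":0},{"dx":0,"dy":0,"dz":0.2,"ax":0,"ay":0,"az":0},{"dx":0,"dy":0,"dz":0,"ax":0,"ay":0,"az":0}]' -1
python3 go.py 518.5 -280 -10 78.8
python3 -m handwheel '[{"dx":0,"dy":0,"dz":0.08,"ax":0,"ay":0,"az":0},{"dx":0,"dy":0,"dz":0,"ax":0,"ay":0,"az":0}]' -1
python3 go.py 518.5 -280 -10 78.8
```

```text
clock: 11.45
eef_pos: [0.5185, -0.2812, -0.0009]
tool_rot: [0.098, 0.995, -0.001, 0.002]
ft_force: [-3.8, 0.5, 15.2]
grip_width: 0.0589
pos [ 518.5 -281.2   -0.9] yaw 78.77 tilt 0.19 t 11.45 j6 -0.30 w 58.9 F [-3.8  0.5 15.2]
turn-first az units -0.00
after turn dx,dy,dz units 0.010 0.048 0.366  now-axes [0.011 0.048 0.366] dist [-0.   1.2 -9.1]
clock: 11.65
eef_pos: [0.5186, -0.2812, -0.0011]
tool_rot: [0.098, 0.995, -0.001, 0.002]
ft_force: [-8.8, 2.7, 26.1]
grip_width: 0.0583
pos [ 518.6 -281.2   -1.1] yaw 78.79 tilt 0.24 t 11.65 j6 -0.30 w 58.3 F [-8.8  2.7 26.1]
turn-first az units -0.00
after turn dx,dy,dz units 0.014 0.047 0.357  now-axes [0.016 0.048 0.357] dist [-0.1  1.2 -8.9]
```

Contact came about 9 mm early (15–26 N). I back off a little and look.

```bash

python3 -m handwheel '[{"dx":0,"dy":0,"dz":-0.2,"ax":0,"ay":0,"az":0},{"dx":0,"dy":0,"dz":0,"ax":0,"ay":0,"az":0}]' -1
python3 go.py 518.5 -280 -10 78.8
python3 - <<'E'
from h import *
c=bot.camera("scene"); save(c,"b2s",(150,190,260,290),7)
c=bot.camera("top"); save(c,"b2t",(390,160,490,270),6)
E
```

```text
clock: 11.85
eef_pos: [0.5182, -0.2808, 0.0001]
tool_rot: [0.098, 0.995, -0.0, 0.001]
ft_force: [0.6, 0.0, -0.8]
grip_width: 0.0584
pos [ 5.182e+02 -2.808e+02  1.000e-01] yaw 78.77 tilt 0.12 t 11.85 j6 -0.30 w 58.4 F [ 0.6  0.  -0.8]
turn-first az units -0.00
after turn dx,dy,dz units -0.006 0.034 0.405  now-axes [-0.005  0.034  0.405] dist [  0.3   0.8 -10.1]
```

View pics/b2s.png

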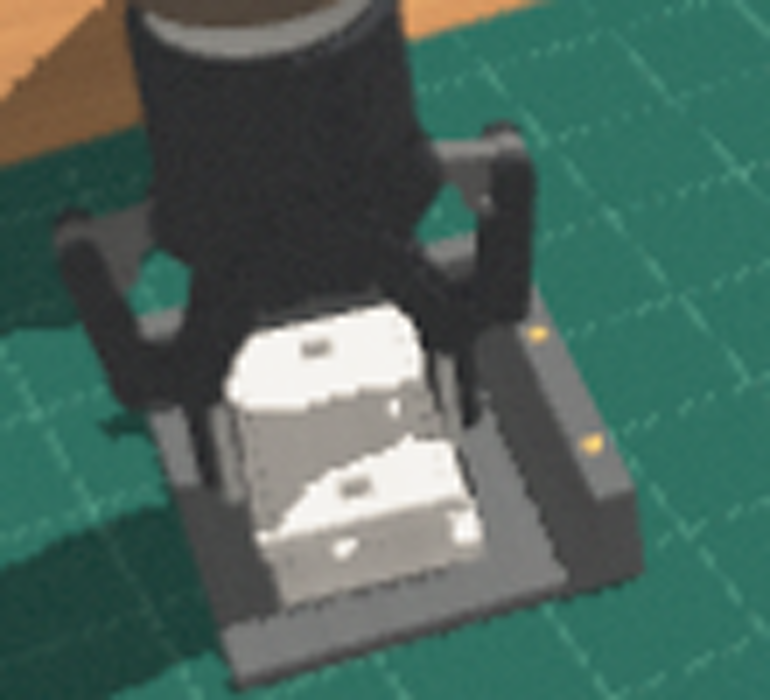

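View pics/b2t.png

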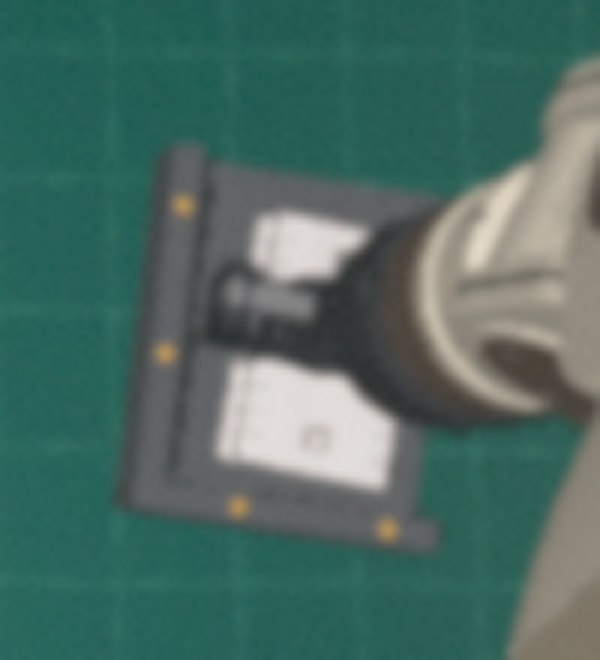

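The right fingertip came down on C's long edge: A is held about 12 mm above the tips, and the jaw gap is no wider than C. The tips can't straddle C, so I centre A over C with the tips just above it and let it drop flat the remaining ~8 mm.

```bash

python3 -m handwheel '[{"dx":0,"dy":0.06,"dz":0,"ax":0,"ay":0,"az":0},{"dx":0,"dy":0,"dz":0,"ax":0,"ay":0,"az":0},{"dx":0,"dy":0,"dz":0,"ax":0,"ay":0,"az":0}]' -1
python3 go.py 518.5 -279 0 78.8
python3 -m handwheel '[{"dx":0,"dy":0,"dz":0,"ax":0,"ay":0,"az":0},{"dx":0,"dy":0,"dz":0,"ax":0,"ay":0,"az":0},{"dx":0,"dy":0,"dz":0,"ax":0,"ay":0,"az":0},{"dx":0,"dy":0,"dz":0,"ax":0,"ay":0,"az":0}]' 0.8
python3 go.py 518.5 -279 0 78.8
python3 - <<'E'
from h import *
c=bot.camera("scene"); save(c,"b3s",(150,190,260,290),7)
E
```

```text
clock: 12.25
eef_pos: [0.5182, -0.2797, -0.0007]
tool_rot: [0.098, 0.995, -0.001, 0.0]
ft_force: [-0.3, -2.6, 4.0]
grip_width: 0.0586
pos [ 518.2 -279.7   -0.7] yaw 78.76 tilt 0.08 t 12.25 j6 -0.30 w 58.6 F [-0.3 -2.6  4. ]
turn-first az units -0.00
after turn dx,dy,dz units -0.008 0.028 -0.026  now-axes [-0.008  0.028 -0.026] dist [0.3 0.7 0.7]
clock: 12.65
eef_pos: [0.5176, -0.2783, -0.0013]
tool_rot: [0.098, 0.995, 0.0, -0.0]
ft_force: [1.4, -1.3, 0.0]
grip_width: 0.0769
pos [ 517.6 -278.3   -1.3] yaw 78.80 tilt 0.07 t 12.65 j6 -0.30 w 76.9 F [ 1.4 -1.3  0. ]
turn-first az units 0.00
after turn dx,dy,dz units -0.041 -0.021 -0.053  now-axes [-0.041 -0.021 -0.053] dist [ 0.9 -0.7  1.3]
```

View pics/b3s.png

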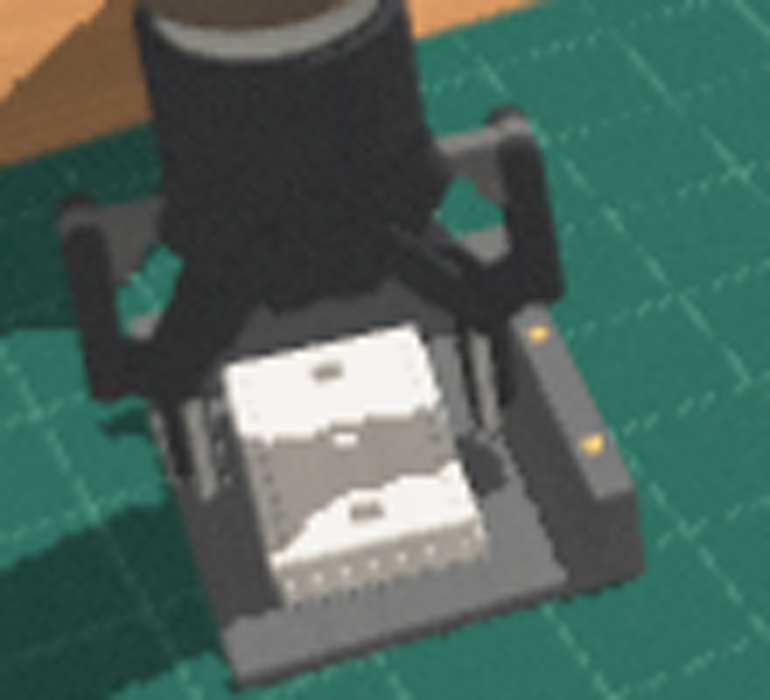

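A lies flush on C. I lift off, go to B and take a fresh fit of A and B on the way.

```bash

python3 -m handwheel '[{"dx":0,"dy":0,"dz":-0.5,"ax":0,"ay":0,"az":0},{"dx":0,"dy":0,"dz":-1,"ax":0,"ay":0,"az":0},{"dx":0,"dy":0,"dz":-1,"ax":0,"ay":0,"az":0},{"dx":0,"dy":0,"dz":0,"ax":0,"ay":0,"az":-0.65},{"dx":0,"dy":1,"dz":0,"ax":0,"ay":0,"az":0},{"dx":0,"dy":1,"dz":0,"ax":0,"ay":0,"az":0},{"dx":0,"dy":1,"dz":0,"ax":0,"ay":0,"az":0},{"dx":0,"dy":1,"dz":0,"ax":0,"ay":0,"az":0},{"dx":0,"dy":1,"dz":0,"ax":0,"ay":0,"az":0},{"dx":0,"dy":1,"dz":0,"ax":0,"ay":0,"az":0}]' 0.8
python3 go.py 524 11.5 20 84.4
python3 - <<'E'
from tr import *
for n in("scene","top"):
    c=bot.camera(n)
    for nm,g,z0,z1 in(("AC",(.519,-.28,-.19),.006,.022),("B",(.524,.0115,-.1),0,.008)):
        try: print(n,nm,np.round(fit(c,g,z0,z1),2))
        except Exception as e: print(n,nm,e)
    print(n,"tray",np.round(trayfit(c,(511,-250,-14)),2))
    if n=="scene": save(c,"c1s",(150,200,350,300),4)
    else: save(c,"c1t",(300,160,490,270),4)
E
```

```text
clock: 13.7
eef_pos: [0.533, -0.1287, 0.0629]
tool_rot: [0.049, 0.999, -0.0, 0.001]
ft_force: [0.3, -0.4, -0.3]
grip_width: 0.077
pos [ 533.  -128.7   62.9] yaw 84.36 tilt 0.07 t 13.70 j6 -0.14 w 77.0 F [ 0.3 -0.4 -0.3]
turn-first az units -0.00
after turn dx,dy,dz units 0.906 5.545 1.714  now-axes [0.912 5.544 1.713] dist [ -9.  140.2 -42.9]
scene AC [ 518.04 -278.12  -12.11   21.45]
scene B [523.46  12.26  -5.69   0.81]
scene tray [ 511.42 -249.76   -7.73    7.06]
top AC [ 481.54 -256.38   -5.35 4919.74]
top B [524.52  10.97  -5.72   4.2 ]
top tray [ 4.3499e+02 -2.0371e+02  1.3600e+00  8.5384e+03]
```

View pics/c1s.png

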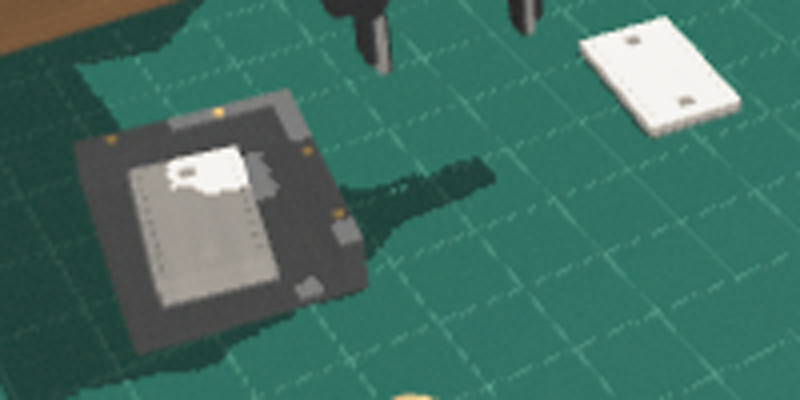

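View pics/c1t.png

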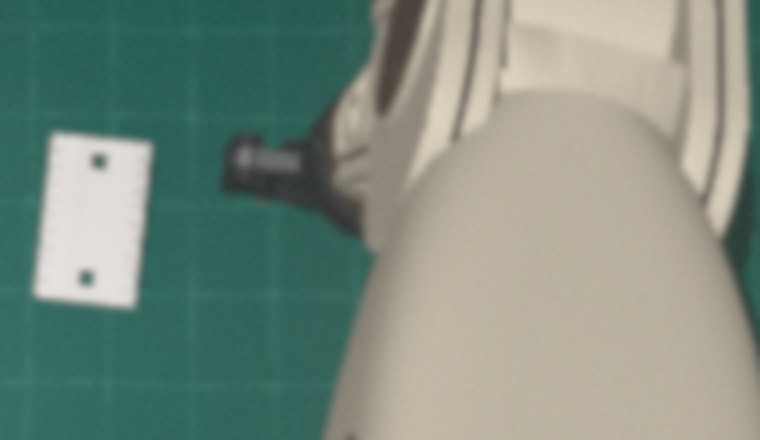

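```bash

python3 -m handwheel '[{"dx":0.15,"dy":0.92,"dz":0,"ax":0,"ay":0,"az":0},{"dx":0.15,"dy":0.92,"dz":0,"ax":0,"ay":0,"az":0},{"dx":0.15,"dy":0.92,"dz":0,"ax":0,"ay":0,"az":0},{"dx":0.15,"dy":0.92,"dz":0,"ax":0,"ay":0,"az":0},{"dx":0.15,"dy":0.92,"dz":0.2,"ax":0,"ay":0,"az":0},{"dx":0.15,"dy":0.92,"dz":0.4,"ax":0,"ay":0,"az":0},{"dx":0,"dy":0,"dz":0.6,"ax":0,"ay":0,"az":0},{"dx":0,"dy":0,"dz":0.6,"ax":0,"ay":0,"az":0},{"dx":0,"dy":0,"dz":0,"ax":0,"ay":0,"az":0},{"dx":0,"dy":0,"dz":0,"ax":0,"ay":0,"az":0}]' 0.65
python3 go.py 524 11.5 -12 84.35
```

```text
clock: 14.8
eef_pos: [0.524, 0.0094, 0.0172]
tool_rot: [0.049, 0.999, -0.0, 0.0]
ft_force: [0.6, 0.2, -0.6]
grip_width: 0.0707
pos [524.    9.4  17.2] yaw 84.33 tilt 0.01 t 14.80 j6 0.12 w 70.7 F [ 0.6  0.2 -0.6]
turn-first az units -0.00
after turn dx,dy,dz units 0.006 0.083 1.168  now-axes [0.007 0.083 1.168] dist [  0.    2.1 -29.2]
```

```bash

python3 -m handwheel '[{"dx":0,"dy":0.08,"dz":0.4,"ax":0,"ay":0,"az":0},{"dx":0,"dy":0,"dz":0.4,"ax":0,"ay":0,"az":0},{"dx":0,"dy":0,"dz":0.25,"ax":0,"ay":0,"az":0},{"dx":0,"dy":0,"dz":0,"ax":0,"ay":0,"az":0},{"dx":0,"dy":0,"dz":0,"ax":0,"ay":0,"az":0}]' 0.55
python3 go.py 524 11.5 -14 84.35
python3 - <<'E'
from h import *
c=bot.camera("scene"); save(c,"d1s",(270,170,370,250),7)
E
```

```text
clock: 15.3
eef_pos: [0.5237, 0.0119, -0.0099]
tool_rot: [0.049, 0.999, -0.0, -0.0]
ft_force: [0.4, -0.3, 0.1]
grip_width: 0.0664
pos [523.7  11.9  -9.9] yaw 84.36 tilt 0.05 t 15.30 j6 0.12 w 66.4 F [ 0.4 -0.3  0.1]
turn-first az units 0.00
after turn dx,dy,dz units -0.013 -0.013 0.166  now-axes [-0.013 -0.013  0.166] dist [ 0.3 -0.4 -4.1]
```

View pics/d1s.png

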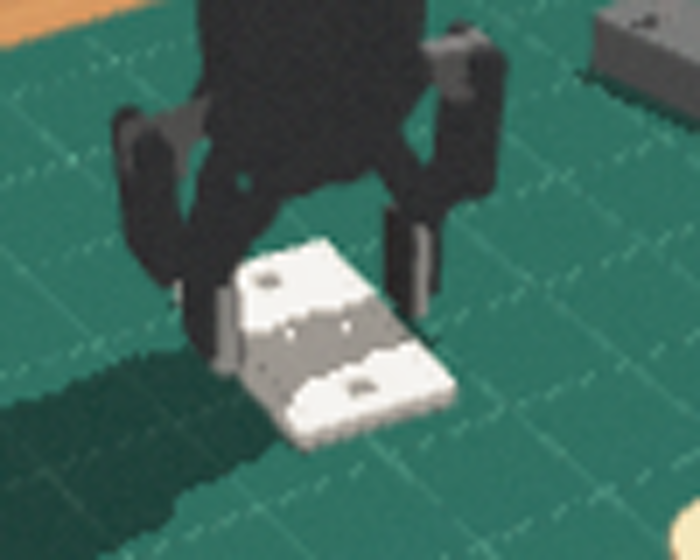

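```bash

python3 -m handwheel '[{"dx":0,"dy":0,"dz":0.06,"ax":0,"ay":0,"az":0},{"dx":0,"dy":0,"dz":0,"ax":0,"ay":0,"az":0},{"dx":0,"dy":0,"dz":0,"ax":0,"ay":0,"az":0}]' 0.46
python3 go.py 524 11.5 -14 84.35
```

```text
clock: 15.65
eef_pos: [0.5241, 0.0119, -0.0109]
tool_rot: [0.049, 0.999, 0.0, 0.0]
ft_force: [-0.1, -0.0, 0.2]
grip_width: 0.0625
pos [524.1  11.9 -10.9] yaw 84.37 tilt 0.02 t 15.65 j6 0.12 w 62.5 F [-0.1 -0.   0.2]
turn-first az units 0.00
after turn dx,dy,dz units 0.002 -0.018 0.124  now-axes [ 0.002 -0.018  0.124] dist [-0.1 -0.4 -3.1]
```

```bash

python3 -m handwheel '[{"dx":0,"dy":0,"dz":0.05,"ax":0,"ay":0,"az":0},{"dx":0,"dy":0,"dz":0,"ax":0,"ay":0,"az":0}]' 0.46
python3 go.py 524 11.5 -14 84.35
python3 -m handwheel '[{"dx":0,"dy":0,"dz":0.04,"ax":0,"ay":0,"az":0},{"dx":0,"dy":0,"dz":0,"ax":0,"ay":0,"az":0}]' 0.46
python3 go.py 524 11.5 -14 84.35
```

```text
clock: 15.85
eef_pos: [0.5239, 0.0119, -0.0124]
tool_rot: [0.049, 0.999, -0.0, -0.0]
ft_force: [0.2, -0.1, 0.5]
grip_width: 0.0625
pos [523.9  11.9 -12.4] yaw 84.37 tilt 0.00 t 15.85 j6 0.12 w 62.5 F [ 0.2 -0.1  0.5]
turn-first az units 0.00
after turn dx,dy,dz units -0.005 -0.017 0.066  now-axes [-0.005 -0.017  0.066] dist [ 0.1 -0.4 -1.6]
clock: 16.05
eef_pos: [0.5239, 0.0119, -0.0134]
tool_rot: [0.049, 0.999, -0.0, -0.0]
ft_force: [-0.3, 0.2, -0.2]
grip_width: 0.0623
pos [523.9  11.9 -13.4] yaw 84.37 tilt 0.01 t 16.05 j6 0.12 w 62.3 F [-0.3  0.2 -0.2]
turn-first az units 0.00
after turn dx,dy,dz units -0.007 -0.017 0.023  now-axes [-0.007 -0.017  0.023] dist [ 0.1 -0.4 -0.6]
```

```bash

python3 -m handwheel '[{"dx":0,"dy":0,"dz":0,"ax":0,"ay":0,"az":0},{"dx":0,"dy":0,"dz":0,"ax":0,"ay":0,"az":0},{"dx":0,"dy":0,"dz":0,"ax":0,"ay":0,"az":0},{"dx":0,"dy":0,"dz":0,"ax":0,"ay":0,"az":0}]' -1
python3 go.py 524 11.5 -14 84.35
python3 -m handwheel '[{"dx":0,"dy":0,"dz":-0.2,"ax":0,"ay":0,"az":0},{"dx":0,"dy":0,"dz":-0.5,"ax":0,"ay":0,"az":0},{"dx":0,"dy":0,"dz":-0.8,"ax":0,"ay":0,"az":0},{"dx":0,"dy":0,"dz":-0.8,"ax":0,"ay":0,"az":0},{"dx":0,"dy":0,"dz":0,"ax":0,"ay":0,"az":0}]' -1
python3 go.py 518 -278.5 30 78
python3 - <<'E'
from tr import *
c=bot.camera("scene"); save(c,"d2s",(260,150,370,250),6)
E
```

```text
clock: 16.45
eef_pos: [0.5241, 0.0119, -0.0128]
tool_rot: [0.049, 0.999, 0.0, 0.0]
ft_force: [-0.9, -0.0, 5.0]
grip_width: 0.0579
pos [524.1  11.9 -12.8] yaw 84.37 tilt 0.03 t 16.45 j6 0.12 w 57.9 F [-0.9 -0.   5. ]
turn-first az units 0.00
after turn dx,dy,dz units 0.003 -0.018 0.049  now-axes [ 0.003 -0.018  0.049] dist [-0.1 -0.4 -1.2]
clock: 16.95
eef_pos: [0.5267, 0.012, 0.0474]
tool_rot: [0.049, 0.999, 0.0, 0.003]
ft_force: [0.2, 0.4, -1.0]
grip_width: 0.0578
pos [526.7  12.   47.4] yaw 84.37 tilt 0.37 t 16.95 j6 0.12 w 57.8 F [ 0.2  0.4 -1. ]
turn-first az units 0.74
after turn dx,dy,dz units -2.075 -11.438 0.697  now-axes [ -0.789 -11.598   0.693] dist [  -8.7 -290.5  -17.4]
```

View pics/d2s.png

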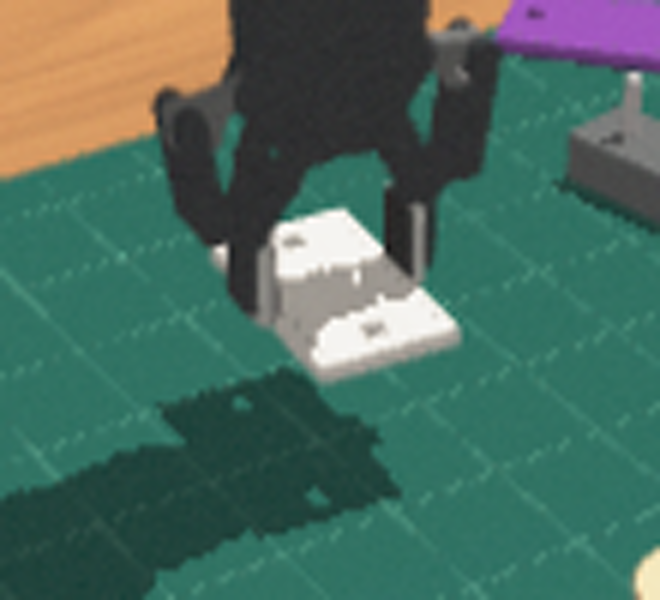

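```bash

python3 -m handwheel '[{"dx":0,"dy":0,"dz":0,"ax":0,"ay":0,"az":0.7},{"dx":-0.2,"dy":-1,"dz":0,"ax":0,"ay":0,"az":0},{"dx":-0.2,"dy":-1,"dz":0,"ax":0,"ay":0,"az":0},{"dx":-0.2,"dy":-1,"dz":0,"ax":0,"ay":0,"az":0},{"dx":-0.2,"dy":-1,"dz":0,"ax":0,"ay":0,"az":0},{"dx":-0.2,"dy":-1,"dz":0,"ax":0,"ay":0,"az":0},{"dx":-0.2,"dy":-1,"dz":0,"ax":0,"ay":0,"az":0},{"dx":-0.2,"dy":-1,"dz":0,"ax":0,"ay":0,"az":0},{"dx":-0.2,"dy":-1,"dz":0,"ax":0,"ay":0,"az":0},{"dx":-0.2,"dy":-1,"dz":0,"ax":0,"ay":0,"az":0},{"dx":-0.2,"dy":-1,"dz":0,"ax":0,"ay":0,"az":0},{"dx":-0.1,"dy":-1,"dz":0,"ax":0,"ay":0,"az":0}]' -1
python3 -m handwheel '[{"dx":0,"dy":-0.4,"dz":0.1,"ax":0,"ay":0,"az":0},{"dx":0,"dy":0,"dz":0.3,"ax":0,"ay":0,"az":0},{"dx":0,"dy":0,"dz":0,"ax":0,"ay":0,"az":0},{"dx":0,"dy":0,"dz":0,"ax":0,"ay":0,"az":0}]' -1
python3 go.py 518 -278.5 12 78.4
```

```text
clock: 18.2
eef_pos: [0.5191, -0.2687, 0.0427]
tool_rot: [0.101, 0.995, 0.0, -0.001]
ft_force: [0.5, 1.3, -0.7]
grip_width: 0.058
clock: 18.6
eef_pos: [0.5172, -0.2762, 0.0332]
tool_rot: [0.101, 0.995, 0.001, -0.001]
ft_force: [0.8, -0.1, -0.7]
grip_width: 0.0577
pos [ 517.2 -276.2   33.2] yaw 78.43 tilt 0.14 t 18.60 j6 -0.29 w 57.7 F [ 0.8 -0.1 -0.7]
turn-first az units 0.00
after turn dx,dy,dz units -0.049 -0.085 0.849  now-axes [-0.051 -0.086  0.849] dist [  0.8  -2.3 -21.2]
```

```bash

python3 -m handwheel '[{"dx":-0.05,"dy":-0.09,"dz":0.3,"ax":0,"ay":0,"az":0},{"dx":0,"dy":0,"dz":0.3,"ax":0,"ay":0,"az":0},{"dx":0,"dy":0,"dz":0.15,"ax":0,"ay":0,"az":0},{"dx":0,"dy":0,"dz":0,"ax":0,"ay":0,"az":0},{"dx":0,"dy":0,"dz":0,"ax":0,"ay":0,"az":0}]' -1
python3 go.py 518 -278.5 10 78.4
python3 - <<'E'
from tr import *
c=bot.camera("scene"); save(c,"e1s",(150,190,260,290),7)
E
```

```text
clock: 19.1
eef_pos: [0.5185, -0.28, 0.0152]
tool_rot: [0.101, 0.995, 0.0, -0.0]
ft_force: [-0.6, -0.3, -0.9]
grip_width: 0.0579
pos [ 518.5 -280.    15.2] yaw 78.36 tilt 0.03 t 19.10 j6 -0.29 w 57.9 F [-0.6 -0.3 -0.9]
turn-first az units -0.00
after turn dx,dy,dz units 0.034 0.056 0.210  now-axes [0.034 0.056 0.21 ] dist [-0.5  1.5 -5.2]
```

View pics/e1s.png

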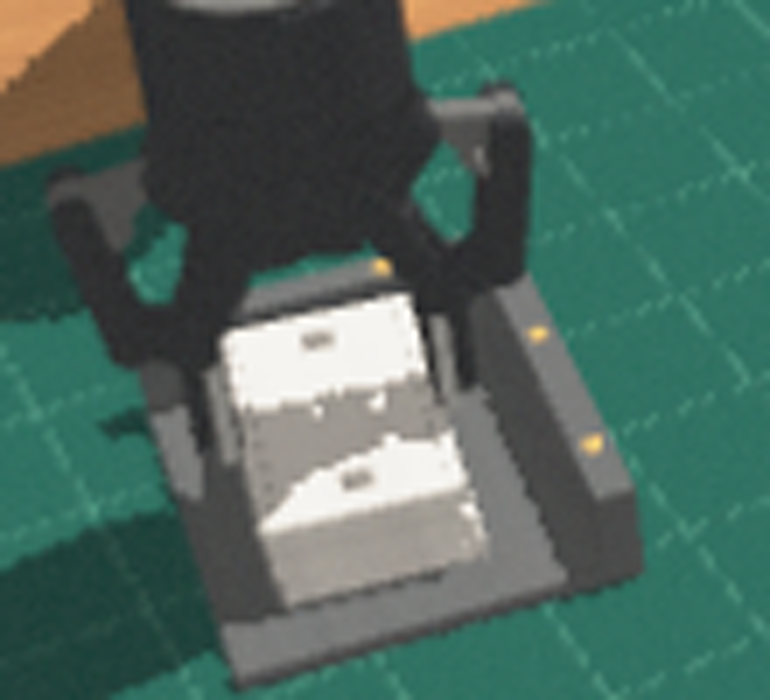

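Nearly over it. I shift 1.5 mm back to centre and lower by feel.

```bash

python3 -m handwheel '[{"dx":0.02,"dy":0.06,"dz":0.08,"ax":0,"ay":0,"az":0},{"dx":0,"dy":0,"dz":0.06,"ax":0,"ay":0,"az":0},{"dx":0,"dy":0,"dz":0,"ax":0,"ay":0,"az":0}]' -1
python3 go.py 518 -278.5 9.2 78.4
python3 -m handwheel '[{"dx":0,"dy":0,"dz":0.04,"ax":0,"ay":0,"az":0},{"dx":0,"dy":0,"dz":0.0,"ax":0,"ay":0,"az":0}]' -1
python3 go.py 518 -278.5 9.2 78.4
```

```text
clock: 19.45
eef_pos: [0.5183, -0.2786, 0.0118]
tool_rot: [0.101, 0.995, 0.0, -0.0]
ft_force: [-0.7, 0.2, -1.7]
grip_width: 0.0578
pos [ 518.3 -278.6   11.8] yaw 78.35 tilt 0.02 t 19.45 j6 -0.29 w 57.8 F [-0.7  0.2 -1.7]
turn-first az units -0.01
after turn dx,dy,dz units 0.011 0.000 0.103  now-axes [0.011 0.    0.103] dist [-0.3  0.1 -2.6]
clock: 19.65
eef_pos: [0.5184, -0.2787, 0.0109]
tool_rot: [0.101, 0.995, 0.0, -0.0]
ft_force: [-0.4, -0.5, -0.7]
grip_width: 0.0576
pos [ 518.4 -278.7   10.9] yaw 78.35 tilt 0.01 t 19.65 j6 -0.29 w 57.6 F [-0.4 -0.5 -0.7]
turn-first az units -0.01
after turn dx,dy,dz units 0.015 0.004 0.066  now-axes [0.015 0.004 0.066] dist [-0.4  0.2 -1.7]
```

```bash

python3 -m handwheel '[{"dx":0,"dy":0,"dz":0.05,"ax":0,"ay":0,"az":0},{"dx":0,"dy":0,"dz":0.0,"ax":0,"ay":0,"az":0}]' -1
python3 go.py 518 -278.5 9.2 78.4
python3 -m handwheel '[{"dx":0,"dy":0,"dz":0.02,"ax":0,"ay":0,"az":0},{"dx":0,"dy":0,"dz":0.0,"ax":0,"ay":0,"az":0}]' -1
python3 go.py 518 -278.5 9.2 78.4
```

```text
clock: 19.85
eef_pos: [0.5183, -0.2786, 0.0095]
tool_rot: [0.101, 0.995, 0.0, -0.0]
ft_force: [0.4, -0.4, -0.9]
grip_width: 0.0578
pos [ 518.3 -278.6    9.5] yaw 78.35 tilt 0.02 t 19.85 j6 -0.29 w 57.8 F [ 0.4 -0.4 -0.9]
turn-first az units -0.01
after turn dx,dy,dz units 0.013 0.003 0.014  now-axes [0.013 0.003 0.014] dist [-0.3  0.1 -0.3]
clock: 20.05
eef_pos: [0.5185, -0.2787, 0.0093]
tool_rot: [0.101, 0.995, -0.0, 0.0]
ft_force: [-0.1, -0.5, -0.3]
grip_width: 0.0577
pos [ 518.5 -278.7    9.3] yaw 78.35 tilt 0.00 t 20.05 j6 -0.29 w 57.7 F [-0.1 -0.5 -0.3]
turn-first az units -0.01
after turn dx,dy,dz units 0.019 0.004 0.004  now-axes [0.019 0.004 0.004] dist [-0.5  0.2 -0.1]
```

```bash

python3 -m handwheel '[{"dx":0,"dy":0,"dz":0.02,"ax":0,"ay":0,"az":0},{"dx":0,"dy":0,"dz":0,"ax":0,"ay":0,"az":0}]' -1
python3 -m handwheel '[{"dx":0,"dy":0,"dz":0,"ax":0,"ay":0,"az":0},{"dx":0,"dy":0,"dz":0,"ax":0,"ay":0,"az":0},{"dx":0,"dy":0,"dz":0,"ax":0,"ay":0,"az":0},{"dx":0,"dy":0,"dz":-0.4,"ax":0,"ay":0,"az":0},{"dx":0,"dy":0,"dz":-0.8,"ax":0,"ay":0,"az":0},{"dx":0,"dy":0,"dz":-0.8,"ax":0,"ay":0,"az":0}]' 0.75
python3 - <<'E'
from tr import *
c=bot.camera("scene"); save(c,"f1s",(150,190,260,290),7)
print(np.round(fit(c,(.518,-.2785,-.2),.006,.030),2),np.round(trayfit(c,(511,-250,-14)),2))
c=bot.camera("top"); save(c,"f1t",(390,160,490,270),5)
E
```

```text
clock: 20.25
eef_pos: [0.5185, -0.2787, 0.0092]
tool_rot: [0.101, 0.995, -0.0, 0.0]
ft_force: [-1.4, 1.0, 4.2]
grip_width: 0.0579
clock: 20.85
eef_pos: [0.5182, -0.2786, 0.0595]
tool_rot: [0.101, 0.995, 0.0, -0.0]
ft_force: [0.0, -0.5, -0.1]
grip_width: 0.0749
[ 517.86 -278.39  -10.49    2.87] [ 506.15 -248.89   -8.15 2424.07]
```

View pics/f1s.png

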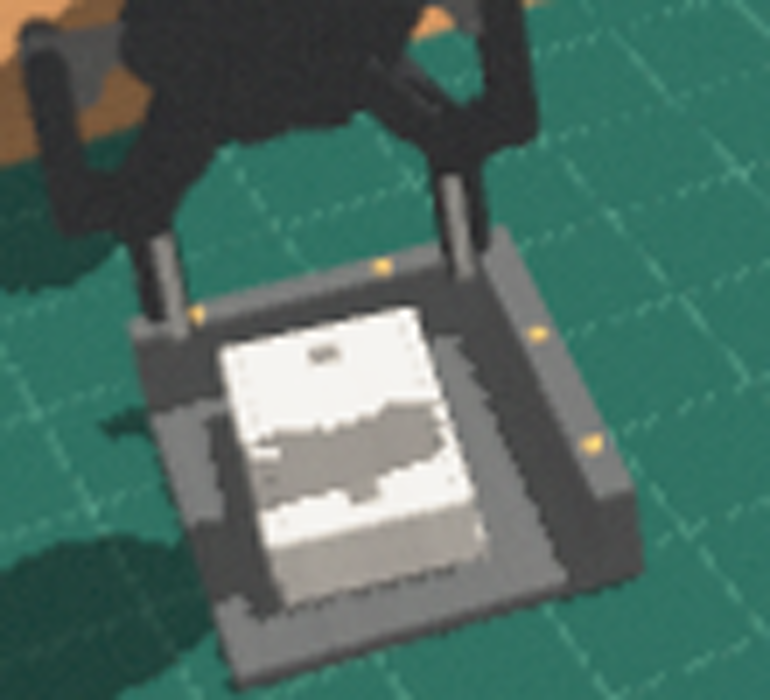

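View pics/f1t.png

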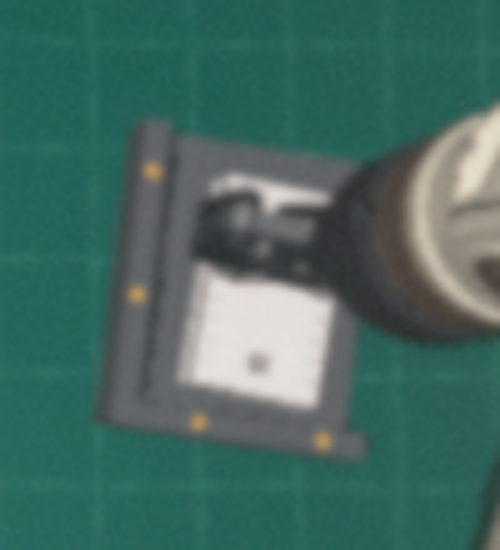

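The pile is neat: centre (517.9,-278.4), -10.5°, tray still in place. For the push to the long stop I use two fingers side by side, jaws along the tray's x, on the long edge. First I turn the tool.

```bash

python3 -m handwheel '[{"dx":0,"dy":0,"dz":-0.2,"ax":0,"ay":0,"az":1},{"dx":0,"dy":0,"dz":0,"ax":0,"ay":0,"az":1},{"dx":0,"dy":0,"dz":0,"ax":0,"ay":0,"az":1},{"dx":0,"dy":0,"dz":0,"ax":0,"ay":0,"az":1},{"dx":0,"dy":0,"dz":0,"ax":0,"ay":0,"az":1},{"dx":0,"dy":0,"dz":0,"ax":0,"ay":0,"az":1},{"dx":0,"dy":0,"dz":0,"ax":0,"ay":0,"az":1},{"dx":0,"dy":0,"dz":0,"ax":0,"ay":0,"az":1},{"dx":0,"dy":0,"dz":0,"ax":0,"ay":0,"az":1},{"dx":0,"dy":0,"dz":0,"ax":0,"ay":0,"az":1},{"dx":0,"dy":0,"dz":0,"ax":0,"ay":0,"az":0.04}]' 0.3
python3 go.py 509.1 -342.4 -6 -7.9
python3 - <<'E'
from tr import *
c=bot.camera("scene")
print(np.round(trayfit(c,(511,-250,-14)),2)); save(c,"k0",(130,160,270,300),4)
E
```

```text
clock: 22.05
eef_pos: [0.5181, -0.2785, 0.0632]
tool_rot: [0.754, 0.656, -0.0, -0.0]
ft_force: [0.9, -1.1, -0.7]
grip_width: 0.0555
pos [ 518.1 -278.5   63.2] yaw -7.94 tilt 0.04 t 22.05 j6 1.22 w 55.5 F [ 0.9 -1.1 -0.7]
turn-first az units -0.00
after turn dx,dy,dz units -2.581 -0.006 2.770  now-axes [-2.582 -0.003  2.769] dist [ -9.  -63.9 -69.2]
[ 510.37 -249.8    -7.92  712.76]
```

```bash

python3 -m handwheel '[{"dx":-0.9,"dy":0,"dz":0,"ax":0,"ay":0,"az":0},{"dx":-0.9,"dy":0,"dz":0,"ax":0,"ay":0,"az":0},{"dx":-0.78,"dy":0,"dz":0.2,"ax":0,"ay":0,"az":0},{"dx":0,"dy":0,"dz":0.6,"ax":0,"ay":0,"az":0},{"dx":0,"dy":0,"dz":0.7,"ax":0,"ay":0,"az":0},{"dx":0,"dy":0,"dz":0.7,"ax":0,"ay":0,"az":0},{"dx":0,"dy":0,"dz":0.3,"ax":0,"ay":0,"az":0},{"dx":0,"dy":0,"dz":0,"ax":0,"ay":0,"az":0},{"dx":0,"dy":0,"dz":0,"ax":0,"ay":0,"az":0}]' 0.3
python3 go.py 509.1 -342.4 -6 -7.9
python3 - <<'E'
from tr import *
c=bot.camera("scene"); save(c,"k1s",(110,190,260,300),5)
c=bot.camera("top"); save(c,"k1t",(390,160,510,270),5)
E
```

```text
clock: 23.0
eef_pos: [0.5098, -0.3428, 0.0015]
tool_rot: [0.754, 0.657, 0.0, 0.0]
ft_force: [0.5, 0.2, -0.2]
grip_width: 0.0554
pos [ 509.8 -342.8    1.5] yaw -7.91 tilt 0.02 t 23.00 j6 1.12 w 55.4 F [ 0.5  0.2 -0.2]
turn-first az units -0.00
after turn dx,dy,dz units 0.013 -0.028 0.299  now-axes [ 0.013 -0.028  0.299] dist [-0.7  0.4 -7.5]
```

View pics/k1s.png

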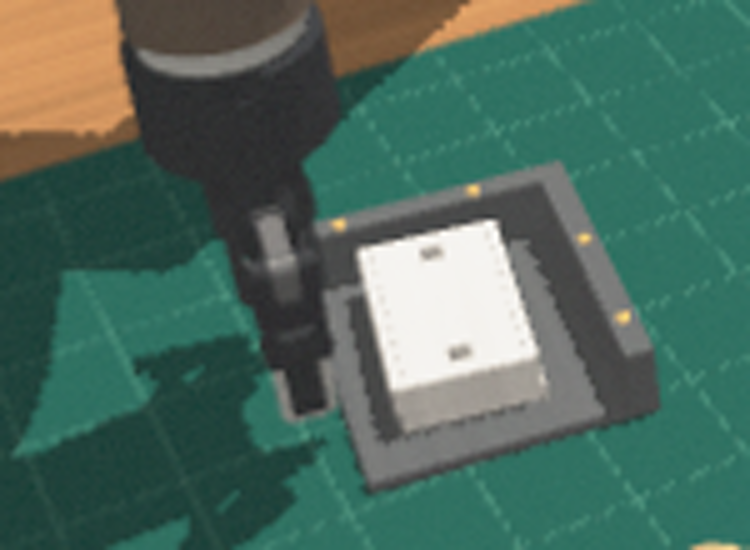

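View pics/k1t.png

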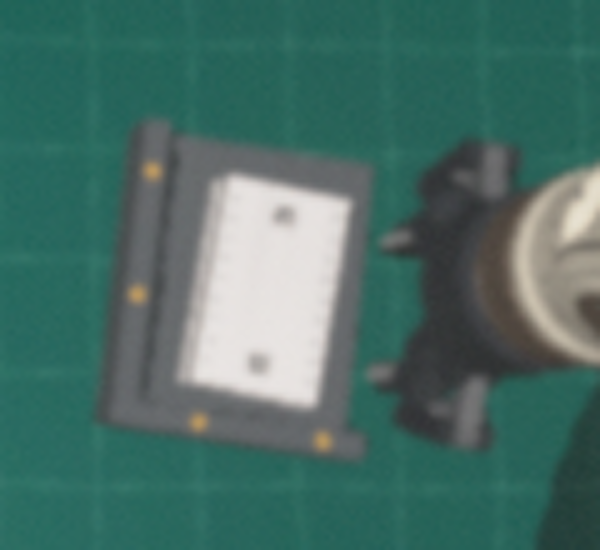

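```bash

python3 -m handwheel '[{"dx":0,"dy":0.1,"dz":0.15,"ax":0,"ay":0,"az":0},{"dx":0,"dy":0.1,"dz":0.12,"ax":0,"ay":0,"az":0},{"dx":0,"dy":0,"dz":0,"ax":0,"ay":0,"az":0},{"dx":0.2,"dy":0,"dz":0,"ax":0,"ay":0,"az":0},{"dx":0.2,"dy":0,"dz":0,"ax":0,"ay":0,"az":0},{"dx":0.2,"dy":0,"dz":0,"ax":0,"ay":0,"az":0},{"dx":0,"dy":0,"dz":0,"ax":0,"ay":0,"az":0}]' 0.3
python3 go.py 511 -249.8 -6 -7.9
python3 - <<'E'
from tr import *
c=bot.camera("top"); print("tray",np.round(trayfit(c,(511,-250,-14)),2),"pile",np.round(fit(c,(.518,-.2785,-.2),.006,.030),2))
c=bot.camera("scene"); save(c,"k2s",(110,190,260,300),5)
E
```

```text
clock: 23.8
eef_pos: [0.5166, -0.3274, -0.0055]
tool_rot: [0.754, 0.657, 0.0, -0.0]
ft_force: [0.2, 0.3, -0.1]
grip_width: 0.0556
pos [ 516.6 -327.4   -5.5] yaw -7.87 tilt 0.03 t 23.80 j6 1.14 w 55.6 F [ 0.2  0.3 -0.1]
turn-first az units 0.00
after turn dx,dy,dz units 3.042 -0.649 0.020  now-axes [ 3.042 -0.647  0.021] dist [-5.6 77.6 -0.5]
tray [ 510.53 -253.66   -8.82 1271.99] pile [ 519.85 -280.08  -10.89   11.11]
```

View pics/k2s.png

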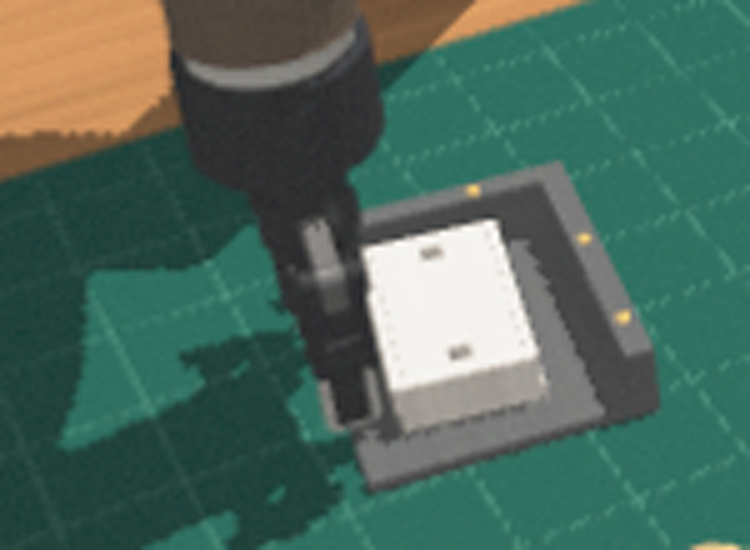

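```bash

python3 -m handwheel '[{"dx":0.08,"dy":0,"dz":0,"ax":0,"ay":0,"az":0},{"dx":0.08,"dy":0,"dz":0,"ax":0,"ay":0,"az":0},{"dx":0.08,"dy":0,"dz":0,"ax":0,"ay":0,"az":0},{"dx":0.08,"dy":0,"dz":0,"ax":0,"ay":0,"az":0},{"dx":0.08,"dy":0,"dz":0,"ax":0,"ay":0,"az":0},{"dx":0.08,"dy":0,"dz":0,"ax":0,"ay":0,"az":0}]' 0.3
python3 go.py 511 -249.8 -6 -7.9
python3 -m handwheel '[{"dx":0.08,"dy":0,"dz":0,"ax":0,"ay":0,"az":0},{"dx":0.08,"dy":0,"dz":0,"ax":0,"ay":0,"az":0},{"dx":0.08,"dy":0,"dz":0,"ax":0,"ay":0,"az":0},{"dx":0.08,"dy":0,"dz":0,"ax":0,"ay":0,"az":0}]' 0.3
python3 go.py 511 -249.8 -6 -7.9
python3 - <<'E'
from tr import *
c=bot.camera("scene"); save(c,"k3s",(110,190,260,300),5);print(np.round(fit(c,(.518,-.2785,-.15),.006,.030),2))
E
```

```text
clock: 24.5
eef_pos: [0.5184, -0.3167, -0.0054]
tool_rot: [0.754, 0.656, -0.0, 0.0]
ft_force: [0.0, -3.1, 0.1]
grip_width: 0.0555
pos [ 518.4 -316.7   -5.4] yaw -7.95 tilt 0.04 t 24.50 j6 1.16 w 55.5 F [ 0.  -3.1  0.1]
turn-first az units -0.01
after turn dx,dy,dz units 2.610 -0.661 0.022  now-axes [ 2.61  -0.663  0.02 ] dist [-7.4 66.9 -0.6]
clock: 24.9
eef_pos: [0.5193, -0.3086, -0.0055]
tool_rot: [0.754, 0.656, -0.0, 0.0]
ft_force: [-0.1, -2.6, -0.3]
grip_width: 0.0554
pos [ 519.3 -308.6   -5.5] yaw -7.94 tilt 0.02 t 24.90 j6 1.17 w 55.4 F [-0.1 -2.6 -0.3]
turn-first az units -0.00
after turn dx,dy,dz units 2.283 -0.652 0.021  now-axes [ 2.282 -0.654  0.021] dist [-8.3 58.8 -0.5]
[ 519.02 -262.74  -14.29   43.67]
```

View pics/k3s.png

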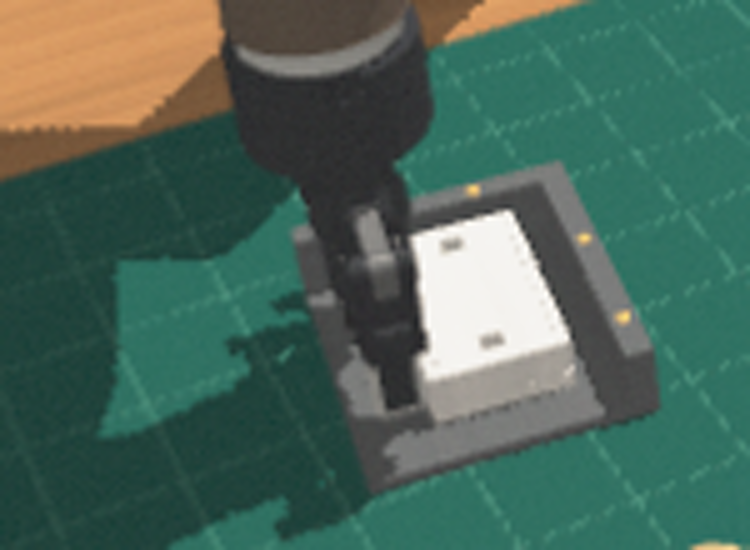

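```bash

python3 -m handwheel '[{"dx":0.08,"dy":0,"dz":0,"ax":0,"ay":0,"az":0},{"dx":0.08,"dy":0,"dz":0,"ax":0,"ay":0,"az":0},{"dx":0.08,"dy":0,"dz":0,"ax":0,"ay":0,"az":0},{"dx":0.08,"dy":0,"dz":0,"ax":0,"ay":0,"az":0},{"dx":0.08,"dy":0,"dz":0,"ax":0,"ay":0,"az":0}]' 0.3
python3 go.py 511 -249.8 -6 -7.9
python3 -m handwheel '[{"dx":0.04,"dy":0,"dz":0,"ax":0,"ay":0,"az":0},{"dx":0.04,"dy":0,"dz":0,"ax":0,"ay":0,"az":0}]' 0.3
python3 go.py 511 -249.8 -6 -7.9
```

```text
clock: 25.45
eef_pos: [0.5207, -0.2986, -0.0055]
tool_rot: [0.754, 0.656, -0.0, 0.0]
ft_force: [-0.2, -3.2, 0.0]
grip_width: 0.0554
pos [ 520.7 -298.6   -5.5] yaw -7.94 tilt 0.01 t 25.45 j6 1.19 w 55.4 F [-0.2 -3.2  0. ]
turn-first az units -0.00
after turn dx,dy,dz units 1.879 -0.654 0.021  now-axes [ 1.878 -0.655  0.021] dist [-9.7 48.8 -0.5]
clock: 25.65
eef_pos: [0.521, -0.2967, -0.0055]
tool_rot: [0.754, 0.656, -0.0, 0.0]
ft_force: [0.3, -2.3, 0.1]
grip_width: 0.0558
pos [ 521.  -296.7   -5.5] yaw -7.94 tilt 0.01 t 25.65 j6 1.19 w 55.8 F [ 0.3 -2.3  0.1]
turn-first az units -0.00
after turn dx,dy,dz units 1.802 -0.654 0.020  now-axes [ 1.801 -0.656  0.02 ] dist [-10.   46.9  -0.5]
```

```bash

python3 -m handwheel '[{"dx":0.04,"dy":0,"dz":0,"ax":0,"ay":0,"az":0},{"dx":0.04,"dy":0,"dz":0,"ax":0,"ay":0,"az":0}]' 0.3 | grep -E "pos|force"
python3 -m handwheel '[{"dx":0.03,"dy":0,"dz":0,"ax":0,"ay":0,"az":0}]' 0.3 | grep -E "pos|force"
python3 - <<'E'
from tr import *
c=bot.camera("scene"); save(c,"k4s",(110,190,260,300),5)
E
```

```text
eef_pos: [0.5213, -0.2948, -0.0055]
ft_force: [-0.1, -2.5, 0.9]
eef_pos: [0.5214, -0.294, -0.0055]
ft_force: [-0.0, -2.9, 1.2]
```

View pics/k4s.png

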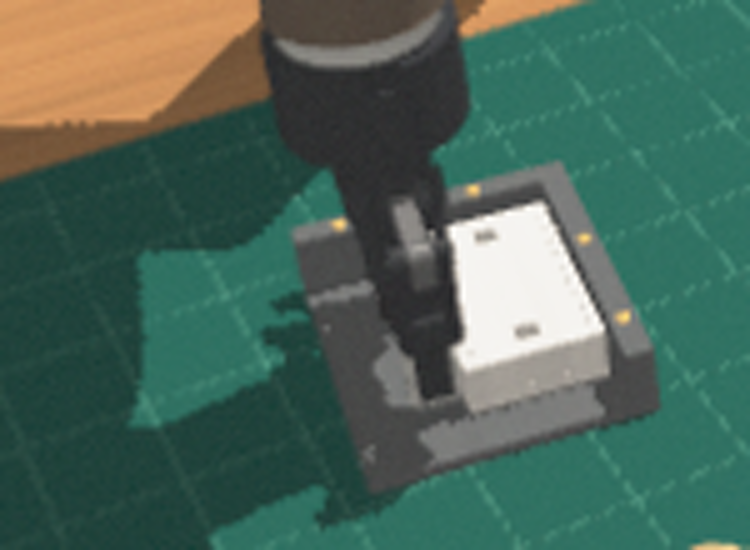

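```bash

for i in 1; do python3 -m handwheel '[{"dx":0.03,"dy":0,"dz":0,"ax":0,"ay":0,"az":0}]' 0.3 | grep -E "pos|force"; done
python3 -m handwheel '[{"dx":0.03,"dy":0,"dz":0,"ax":0,"ay":0,"az":0}]' 0.3 | grep -E "pos|force"
```

```text
eef_pos: [0.5215, -0.2933, -0.0055]
ft_force: [0.4, -3.8, 0.3]
eef_pos: [0.5216, -0.2925, -0.0055]
ft_force: [-0.4, -1.5, 0.4]
```

```bash

python3 -m handwheel '[{"dx":0.03,"dy":0,"dz":0,"ax":0,"ay":0,"az":0}]' 0.3 | grep -E "pos|force"
```

```text
eef_pos: [0.5217, -0.2918, -0.0055]
ft_force: [-0.1, -4.0, 0.5]
```

```bash

python3 -m handwheel '[{"dx":0.02,"dy":0,"dz":0,"ax":0,"ay":0,"az":0}]' 0.3 | grep -E "pos|force"
```

```text
eef_pos: [0.5218, -0.2916, -0.0055]
ft_force: [-0.8, -3.7, 0.2]
```

```bash

python3 -m handwheel '[{"dx":0.02,"dy":0,"dz":0,"ax":0,"ay":0,"az":0}]' 0.3 | grep -E "pos|force"
```

```text
eef_pos: [0.5218, -0.2915, -0.0055]
ft_force: [-0.8, -5.9, 0.8]
```

```bash

python3 -m handwheel '[{"dx":0.02,"dy":0,"dz":0,"ax":0,"ay":0,"az":0}]' 0.3 | grep -E "pos|force"
python3 go.py 511 -249.8 -6 -7.9
```

```text
eef_pos: [0.5218, -0.2915, -0.0055]
ft_force: [-1.8, -6.7, 0.6]
pos [ 521.8 -291.5   -5.5] yaw -7.97 tilt 0.15 t 26.60 j6 1.20 w 55.5 F [-1.8 -6.7  0.6]
turn-first az units -0.01
after turn dx,dy,dz units 1.594 -0.657 0.022  now-axes [ 1.593 -0.659  0.017] dist [-10.8  41.7  -0.5]
```

The pile seats on the long stop: the force rises 3→6.7 N while the motion stalls. I back off, lift, shut the jaws and go round to the +x end.

```bash

python3 -m handwheel '[{"dx":-0.3,"dy":0,"dz":0,"ax":0,"ay":0,"az":0},{"dx":-0.3,"dy":0,"dz":0,"ax":0,"ay":0,"az":0},{"dx":0,"dy":0,"dz":-0.6,"ax":0,"ay":0,"az":0},{"dx":0,"dy":0,"dz":-0.8,"ax":0,"ay":0,"az":0},{"dx":0,"dy":0,"dz":-0.8,"ax":0,"ay":0,"az":0},{"dx":0,"dy":1,"dz":0,"ax":0,"ay":0,"az":0},{"dx":0,"dy":1,"dz":0,"ax":0,"ay":0,"az":0},{"dx":0,"dy":0.95,"dz":0,"ax":0,"ay":0,"az":0},{"dx":0.7,"dy":0,"dz":0,"ax":0,"ay":0,"az":0},{"dx":0.7,"dy":0,"dz":0,"ax":0,"ay":0,"az":0},{"dx":0.7,"dy":0,"dz":0,"ax":0,"ay":0,"az":0},{"dx":0,"dy":0,"dz":0,"ax":0,"ay":0,"az":0}]' -1
python3 go.py 600.1 -262.2 -1 -7.9
python3 - <<'E'
from tr import *
c=bot.camera("scene"); save(c,"l1s",(130,190,280,300),5);print(np.round(fit(c,(.521,-.252,-.14),.006,.030),2))
c=bot.camera("top"); save(c,"l1t",(390,160,490,270),5);print(np.round(fit(c,(.521,-.252,-.14),.006,.030),2))
E
```

```text
clock: 27.8
eef_pos: [0.5995, -0.2595, 0.0493]
tool_rot: [0.753, 0.658, 0.0, -0.001]
ft_force: [-0.6, -0.4, 0.3]
grip_width: -0.0001
pos [ 599.5 -259.5   49.3] yaw -7.72 tilt 0.14 t 27.80 j6 1.30 w -0.1 F [-0.6 -0.4  0.3]
turn-first az units 0.02
after turn dx,dy,dz units -0.102 0.039 2.014  now-axes [-0.105  0.043  2.014] dist [  0.6  -2.7 -50.3]
[ 521.76 -251.82   -7.63  292.42]
[ 520.59 -253.72   -8.87   38.95]
```

View pics/l1s.png

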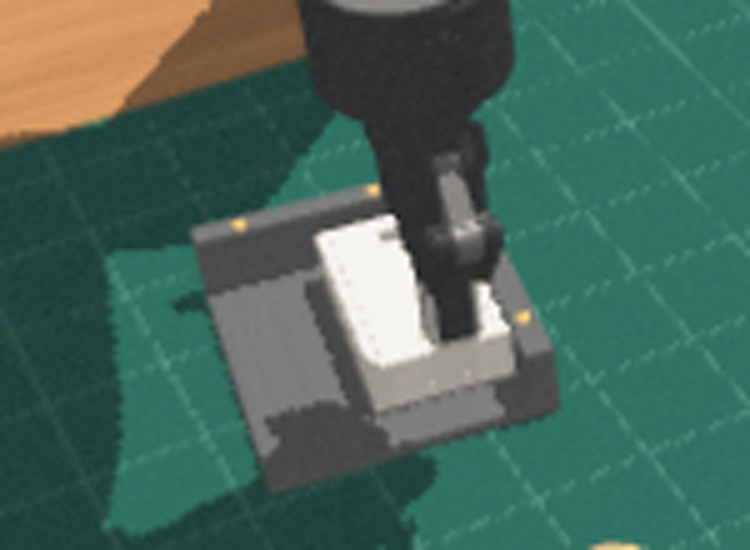

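View pics/l1t.png

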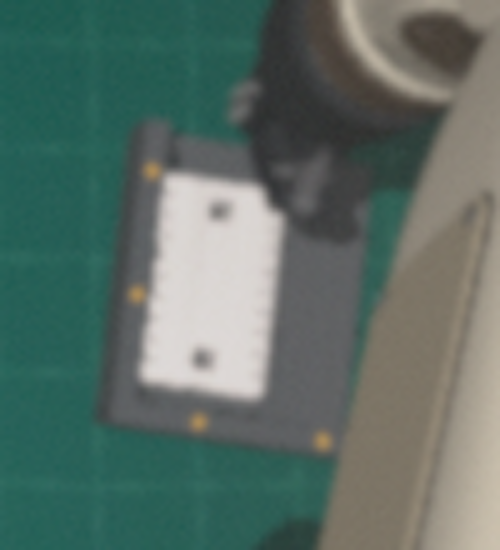

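```bash

python3 -m handwheel '[{"dx":-0.1,"dy":0.04,"dz":0.6,"ax":0,"ay":0,"az":0},{"dx":0,"dy":0,"dz":0.6,"ax":0,"ay":0,"az":0},{"dx":0,"dy":0,"dz":0.5,"ax":0,"ay":0,"az":0},{"dx":0,"dy":0,"dz":0.2,"ax":0,"ay":0,"az":0},{"dx":0,"dy":0,"dz":0,"ax":0,"ay":0,"az":0},{"dx":0,"dy":0,"dz":0,"ax":0,"ay":0,"az":0}]' -1
python3 go.py 511 -249.8 -1 -7.9
python3 - <<'E'
from tr import *
c=bot.camera("scene"); save(c,"l2s",(130,190,280,300),5)
E
```

```text
clock: 28.5
eef_pos: [0.6008, -0.2662, 0.002]
tool_rot: [0.754, 0.656, 0.0, 0.0]
ft_force: [0.1, -0.1, -0.3]
grip_width: -0.0001
pos [ 600.8 -266.2    2. ] yaw -7.96 tilt 0.01 t 28.50 j6 1.29 w -0.1 F [ 0.1 -0.1 -0.3]
turn-first az units -0.01
after turn dx,dy,dz units 0.158 -3.649 0.119  now-axes [ 0.154 -3.649  0.119] dist [-89.8  16.4  -3. ]
```

View pics/l2s.png

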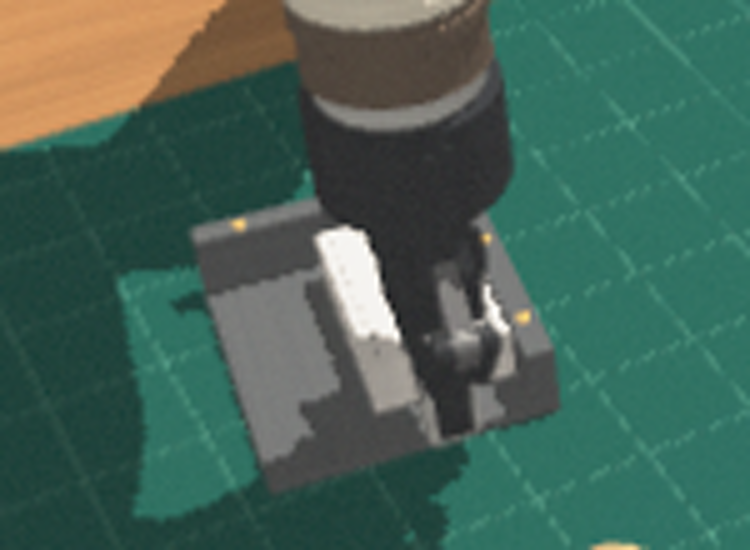

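```bash

python3 -m handwheel '[{"dx":0.15,"dy":0,"dz":0.12,"ax":0,"ay":0,"az":0},{"dx":0,"dy":0,"dz":0,"ax":0,"ay":0,"az":0}]' -1 | grep -E "pos|force"
python3 -m handwheel '[{"dx":0,"dy":-0.1,"dz":0,"ax":0,"ay":0,"az":0},{"dx":0,"dy":-0.1,"dz":0,"ax":0,"ay":0,"az":0},{"dx":0,"dy":-0.1,"dz":0,"ax":0,"ay":0,"az":0},{"dx":0,"dy":-0.1,"dz":0,"ax":0,"ay":0,"az":0}]' -1 | grep -E "pos|force"
python3 go.py 511 -249.8 -1 -7.9
python3 - <<'E'
from tr import *
c=bot.camera("scene"); save(c,"l3s",(160,200,260,300),7)
E
```

```text
eef_pos: [0.6015, -0.2617, -0.0008]
ft_force: [0.5, -0.9, -0.1]
eef_pos: [0.5911, -0.2608, -0.0009]
ft_force: [-0.4, 0.3, -0.6]
pos [ 591.1 -260.8   -0.9] yaw -7.94 tilt 0.01 t 29.15 j6 1.29 w -0.0 F [-0.4  0.3 -0.6]
turn-first az units -0.00
after turn dx,dy,dz units -0.003 -3.235 0.004  now-axes [-5.000e-03 -3.235e+00  3.000e-03] dist [-80.1  11.   -0.1]
```

View pics/l3s.png

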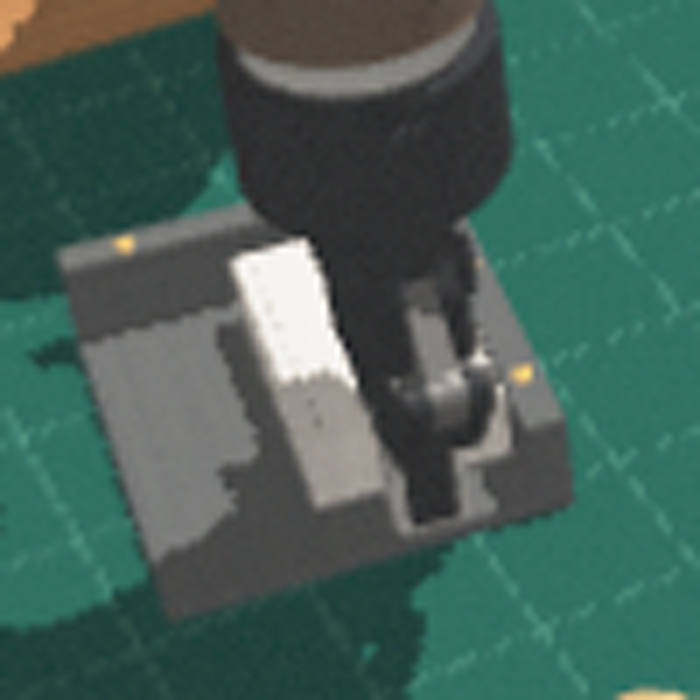

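```bash

python3 -m handwheel '[{"dx":0,"dy":-0.08,"dz":0,"ax":0,"ay":0,"az":0},{"dx":0,"dy":-0.08,"dz":0,"ax":0,"ay":0,"az":0}]' -1 | grep -E "pos|force"
python3 -m handwheel '[{"dx":0,"dy":-0.06,"dz":0,"ax":0,"ay":0,"az":0},{"dx":0,"dy":-0.06,"dz":0,"ax":0,"ay":0,"az":0}]' -1 | grep -E "pos|force"
python3 -m handwheel '[{"dx":0,"dy":-0.06,"dz":0,"ax":0,"ay":0,"az":0},{"dx":0,"dy":-0.06,"dz":0,"ax":0,"ay":0,"az":0}]' -1 | grep -E "pos|force"
python3 go.py 511 -249.8 -1 -7.9
```

```text
eef_pos: [0.5873, -0.2603, -0.001]
ft_force: [-0.2, 0.3, -0.7]
eef_pos: [0.5843, -0.2599, -0.001]
ft_force: [-1.1, -0.1, 0.3]
eef_pos: [0.5817, -0.2595, -0.001]
ft_force: [0.6, -0.1, -0.1]
pos [ 581.7 -259.5   -1. ] yaw -7.93 tilt 0.04 t 29.80 j6 1.29 w -0.1 F [ 0.6 -0.1 -0.1]
turn-first az units -0.00
after turn dx,dy,dz units -0.004 -2.855 0.001  now-axes [-6.000e-03 -2.855e+00 -1.000e-03] dist [-70.7   9.7  -0. ]
```

```bash

python3 -m handwheel '[{"dx":0,"dy":-0.06,"dz":0,"ax":0,"ay":0,"az":0},{"dx":0,"dy":-0.06,"dz":0,"ax":0,"ay":0,"az":0}]' -1 | grep -E "pos|force"
python3 -m handwheel '[{"dx":0,"dy":-0.06,"dz":0,"ax":0,"ay":0,"az":0},{"dx":0,"dy":-0.06,"dz":0,"ax":0,"ay":0,"az":0}]' -1 | grep -E "pos|force"
python3 go.py 511 -249.8 -1 -7.9
python3 - <<'E'
from tr import *
c=bot.camera("scene"); save(c,"l4s",(160,200,260,300),7)
c=bot.camera("top"); save(c,"l4t",(390,160,490,270),5)
E
```

```text
eef_pos: [0.5786, -0.2591, -0.001]
ft_force: [1.3, -0.1, -1.1]
eef_pos: [0.5757, -0.2587, -0.001]
ft_force: [1.7, -0.3, -0.8]
pos [ 575.7 -258.7   -1. ] yaw -7.93 tilt 0.04 t 30.20 j6 1.29 w -0.0 F [ 1.7 -0.3 -0.8]
turn-first az units -0.00
after turn dx,dy,dz units -0.004 -2.611 0.001  now-axes [-0.006 -2.611 -0.   ] dist [-64.7   8.9  -0. ]
```

View pics/l4s.png

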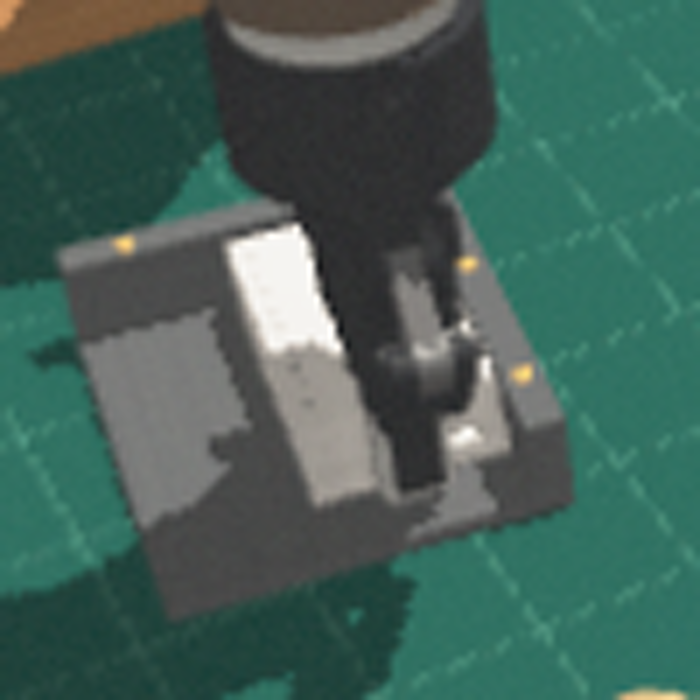

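View pics/l4t.png

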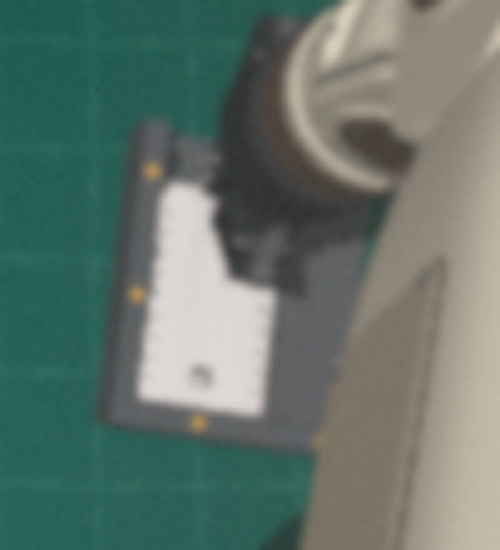

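The shut jaws' outer face pushed only the upper plate: the top hole now shows a crescent, and the lower corner hasn't moved. I back off and turn the tool 90° so the flat finger sides push, which moved all three plates evenly on the long edge.

```bash

python3 -m handwheel '[{"dx":0,"dy":0.4,"dz":0,"ax":0,"ay":0,"az":0},{"dx":0,"dy":0.4,"dz":0,"ax":0,"ay":0,"az":0},{"dx":0,"dy":0,"dz":-0.8,"ax":0,"ay":0,"az":0},{"dx":0,"dy":0,"dz":-0.8,"ax":0,"ay":0,"az":0},{"dx":0,"dy":0,"dz":-0.2,"ax":0,"ay":0,"az":-1},{"dx":0,"dy":0,"dz":0,"ax":0,"ay":0,"az":-1},{"dx":0,"dy":0,"dz":0,"ax":0,"ay":0,"az":-1},{"dx":0,"dy":0,"dz":0,"ax":0,"ay":0,"az":-1},{"dx":0,"dy":0,"dz":0,"ax":0,"ay":0,"az":-1},{"dx":0,"dy":0,"dz":0,"ax":0,"ay":0,"az":-1},{"dx":0,"dy":0,"dz":0,"ax":0,"ay":0,"az":-1},{"dx":0,"dy":0,"dz":0,"ax":0,"ay":0,"az":-1}]' -0.76
python3 -m handwheel '[{"dx":0,"dy":0,"dz":0,"ax":0,"ay":0,"az":-1},{"dx":0,"dy":0,"dz":0,"ax":0,"ay":0,"az":-1},{"dx":0,"dy":0,"dz":0,"ax":0,"ay":0,"az":-0.48},{"dx":0,"dy":0,"dz":0,"ax":0,"ay":0,"az":0}]' -0.76
python3 go.py 593.3 -267.5 -1 82.1
python3 - <<'E'
from tr import *
c=bot.camera("scene"); save(c,"m1s",(160,200,260,300),7)
c=bot.camera("top"); save(c,"m1t",(390,160,490,270),5)
E
```

```text
clock: 31.5
eef_pos: [0.5946, -0.2612, 0.0438]
tool_rot: [0.249, 0.969, 0.0, -0.001]
ft_force: [-0.4, -0.4, -1.0]
grip_width: 0.0104
clock: 31.9
eef_pos: [0.5947, -0.2612, 0.0438]
tool_rot: [0.069, 0.998, 0.0, -0.001]
ft_force: [-0.1, 0.3, 0.1]
grip_width: 0.01
pos [ 594.7 -261.2   43.8] yaw 82.12 tilt 0.07 t 31.90 j6 -0.28 w 10.0 F [-0.1  0.3  0.1]
turn-first az units 0.00
after turn dx,dy,dz units 0.022 -0.257 1.791  now-axes [ 0.02  -0.257  1.791] dist [ -1.4  -6.3 -44.8]
```

View pics/m1s.png

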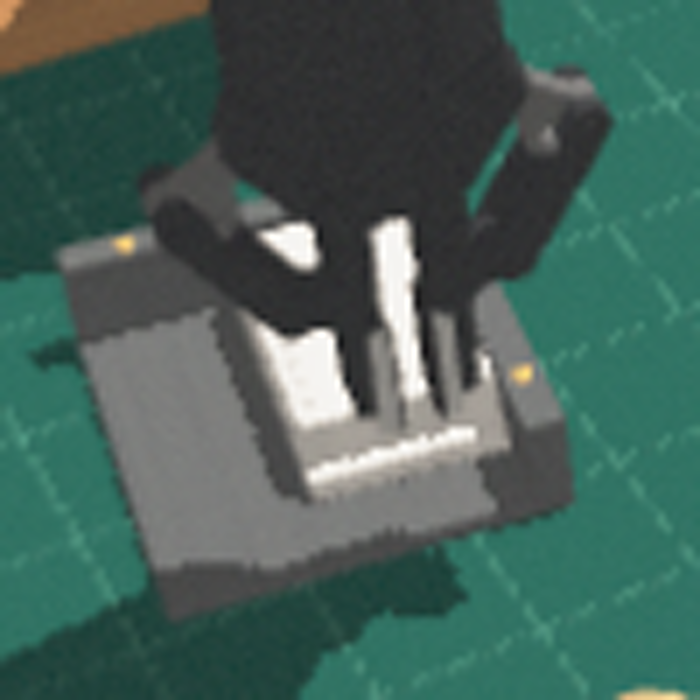

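View pics/m1t.png

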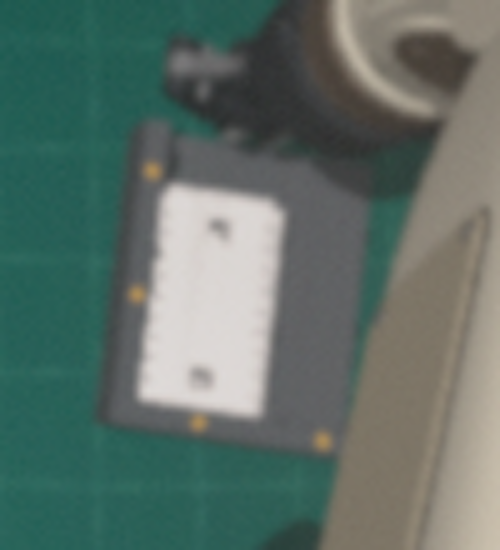

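```bash

python3 -m handwheel '[{"dx":0,"dy":-0.26,"dz":0.4,"ax":0,"ay":0,"az":0},{"dx":0,"dy":0,"dz":0.6,"ax":0,"ay":0,"az":0},{"dx":0,"dy":0,"dz":0.6,"ax":0,"ay":0,"az":0},{"dx":0,"dy":0,"dz":0.1,"ax":0,"ay":0,"az":0},{"dx":0,"dy":0,"dz":0,"ax":0,"ay":0,"az":0},{"dx":0,"dy":0,"dz":0,"ax":0,"ay":0,"az":0}]' -0.76
python3 go.py 511 -249.8 -2 82.1
python3 - <<'E'
from tr import *
c=bot.camera("scene"); save(c,"m2s",(160,200,260,300),7)
E
```

```text
clock: 32.6
eef_pos: [0.5947, -0.2682, 0.0018]
tool_rot: [0.069, 0.998, -0.0, 0.0]
ft_force: [0.1, 0.4, -0.1]
grip_width: 0.0103
pos [ 594.7 -268.2    1.8] yaw 82.11 tilt 0.04 t 32.60 j6 -0.29 w 10.3 F [ 0.1  0.4 -0.1]
turn-first az units 0.00
after turn dx,dy,dz units 3.418 0.267 0.154  now-axes [3.418 0.268 0.151] dist [-83.7  18.4  -3.8]
```

View pics/m2s.png

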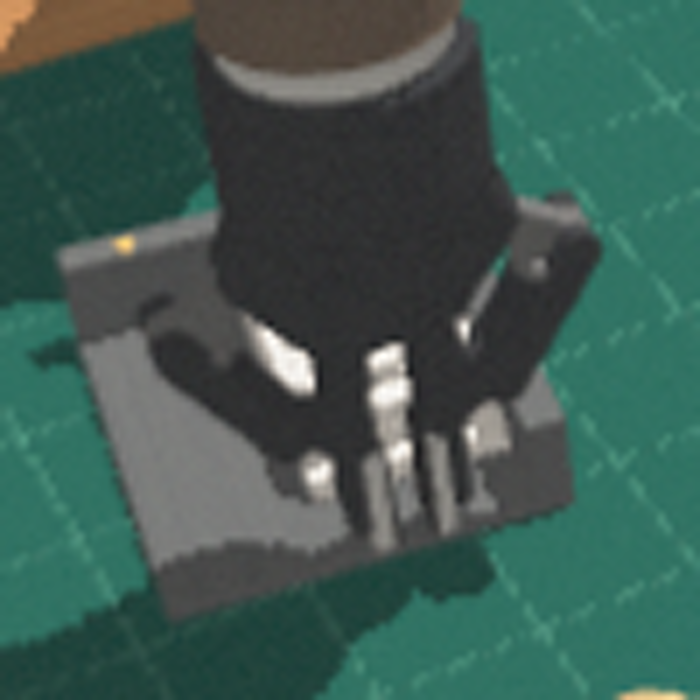

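```bash

python3 -m handwheel '[{"dx":0,"dy":0,"dz":0.17,"ax":0,"ay":0,"az":0},{"dx":0,"dy":0,"dz":0,"ax":0,"ay":0,"az":0},{"dx":0.1,"dy":0,"dz":0,"ax":0,"ay":0,"az":0},{"dx":0.1,"dy":0,"dz":0,"ax":0,"ay":0,"az":0},{"dx":0.1,"dy":0,"dz":0,"ax":0,"ay":0,"az":0}]' -0.76
python3 -m handwheel '[{"dx":0.08,"dy":0,"dz":0,"ax":0,"ay":0,"az":0},{"dx":0.08,"dy":0,"dz":0,"ax":0,"ay":0,"az":0}]' -0.76
python3 -m handwheel '[{"dx":0.08,"dy":0,"dz":0,"ax":0,"ay":0,"az":0},{"dx":0.08,"dy":0,"dz":0,"ax":0,"ay":0,"az":0}]' -0.76
python3 go.py 511 -249.8 -2 82.1
```

```text
clock: 33.15
eef_pos: [0.5867, -0.2667, -0.0027]
tool_rot: [0.069, 0.998, -0.0, 0.0]
ft_force: [0.4, -0.2, 0.5]
grip_width: 0.0101
clock: 33.35
eef_pos: [0.5828, -0.2662, -0.0027]
tool_rot: [0.069, 0.998, -0.0, 0.0]
ft_force: [-0.3, -0.4, -0.0]
grip_width: 0.0103
clock: 33.55
eef_pos: [0.5789, -0.2657, -0.0028]
tool_rot: [0.069, 0.998, -0.0, 0.0]
ft_force: [0.5, 0.6, -0.3]
grip_width: 0.0102
pos [ 578.9 -265.7   -2.8] yaw 82.13 tilt 0.00 t 33.55 j6 -0.29 w 10.2 F [ 0.5  0.6 -0.3]
turn-first az units 0.00
after turn dx,dy,dz units 2.778 0.256 -0.030  now-axes [ 2.778  0.258 -0.03 ] dist [-67.9  15.9   0.8]
```

```bash

python3 -m handwheel '[{"dx":0.08,"dy":0,"dz":0,"ax":0,"ay":0,"az":0},{"dx":0.08,"dy":0,"dz":0,"ax":0,"ay":0,"az":0}]' -0.76 | grep -E "pos|force"
python3 -m handwheel '[{"dx":0.06,"dy":0,"dz":0,"ax":0,"ay":0,"az":0}]' -0.76 | grep -E "pos|force"
python3 -m handwheel '[{"dx":0.06,"dy":0,"dz":0,"ax":0,"ay":0,"az":0}]' -0.76 | grep -E "pos|force"
python3 go.py 511 -249.8 -2 82.1
python3 - <<'E'
from tr import *
c=bot.camera("scene"); save(c,"m3s",(160,200,260,300),7)
c=bot.camera("top"); save(c,"m3t",(390,160,490,270),5)
E
```

```text
eef_pos: [0.5758, -0.2653, -0.0026]
ft_force: [1.9, 0.2, -1.5]
eef_pos: [0.5742, -0.2651, -0.0027]
ft_force: [2.0, -0.4, -1.1]
eef_pos: [0.5726, -0.2649, -0.0026]
ft_force: [3.0, -0.7, -1.0]
pos [ 572.6 -264.9   -2.6] yaw 82.14 tilt 0.07 t 33.95 j6 -0.30 w 10.2 F [ 3.  -0.7 -1. ]
turn-first az units 0.00
after turn dx,dy,dz units 2.524 0.258 -0.026  now-axes [ 2.524  0.26  -0.029] dist [-61.6  15.1   0.6]
```

View pics/m3s.png

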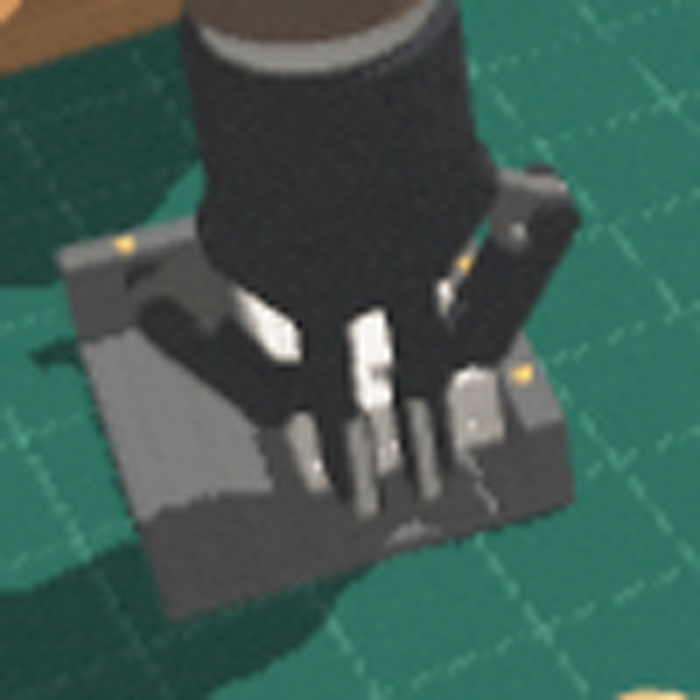

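View pics/m3t.png

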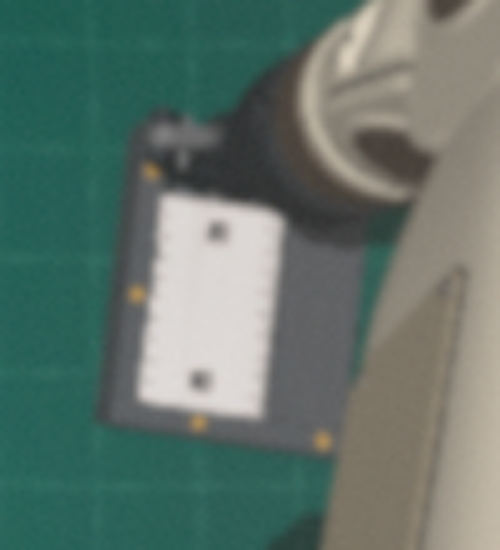

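```bash

python3 -m handwheel '[{"dx":0.04,"dy":0,"dz":0,"ax":0,"ay":0,"az":0}]' -0.76 | grep -E "pos|force"
python3 -m handwheel '[{"dx":0.04,"dy":0,"dz":0,"ax":0,"ay":0,"az":0}]' -0.76 | grep -E "pos|force"
```

```text
eef_pos: [0.5715, -0.2647, -0.0027]
ft_force: [2.3, 0.3, -1.2]
eef_pos: [0.5705, -0.2646, -0.0027]
ft_force: [3.2, -0.1, -1.7]
```

```bash

python3 -m handwheel '[{"dx":0.03,"dy":0,"dz":0,"ax":0,"ay":0,"az":0}]' -0.76 | grep -E "pos|force"
```

```text
eef_pos: [0.5699, -0.2645, -0.0026]
ft_force: [3.7, -0.7, -0.9]
```

```bash

python3 -m handwheel '[{"dx":0.02,"dy":0,"dz":0,"ax":0,"ay":0,"az":0}]' -0.76 | grep -E "pos|force"
python3 go.py 511 -249.8 -2 82.1
```

```text
eef_pos: [0.57, -0.2645, -0.0025]
ft_force: [5.9, -0.9, -2.4]
pos [ 570.  -264.5   -2.5] yaw 82.15 tilt 0.13 t 34.45 j6 -0.30 w 10.1 F [ 5.9 -0.9 -2.4]
turn-first az units 0.01
after turn dx,dy,dz units 2.417 0.257 -0.019  now-axes [ 2.417  0.259 -0.024] dist [-59.   14.7   0.5]
```

```bash

python3 -m handwheel '[{"dx":0.02,"dy":0,"dz":0,"ax":0,"ay":0,"az":0},{"dx":0,"dy":0,"dz":0,"ax":0,"ay":0,"az":0}]' -0.76 | grep -E "pos|force"
python3 -m handwheel '[{"dx":-0.4,"dy":0,"dz":0,"ax":0,"ay":0,"az":0},{"dx":-0.4,"dy":0,"dz":0,"ax":0,"ay":0,"az":0},{"dx":0,"dy":0,"dz":-0.8,"ax":0,"ay":0,"az":0},{"dx":0,"dy":0,"dz":-0.8,"ax":0,"ay":0,"az":0},{"dx":0,"dy":0,"dz":-0.8,"ax":0,"ay":0,"az":0},{"dx":-1,"dy":0,"dz":-0.5,"ax":0,"ay":0,"az":0},{"dx":-1,"dy":0,"dz":-0.5,"ax":0,"ay":0,"az":0}]' -0.76 | grep -E "pos|force"
python3 - <<'E'
from tr import *
c=bot.camera("scene"); save(c,"n1s",(160,200,260,300),7);print(np.round(fit(c,(.511,-.25,-.14),.006,.030),2))
c=bot.camera("top"); save(c,"n1t",(390,160,490,270),6);print(np.round(fit(c,(.511,-.25,-.14),.006,.030),2))
E
```

```text
eef_pos: [0.5699, -0.2645, -0.0023]
ft_force: [5.8, -0.3, -2.1]
eef_pos: [0.6364, -0.2737, 0.0831]
ft_force: [0.9, -0.4, -0.5]
[ 513.48 -249.94  -10.87  416.49]
[ 511.44 -252.8    -8.94   26.3 ]
```

View pics/n1s.png

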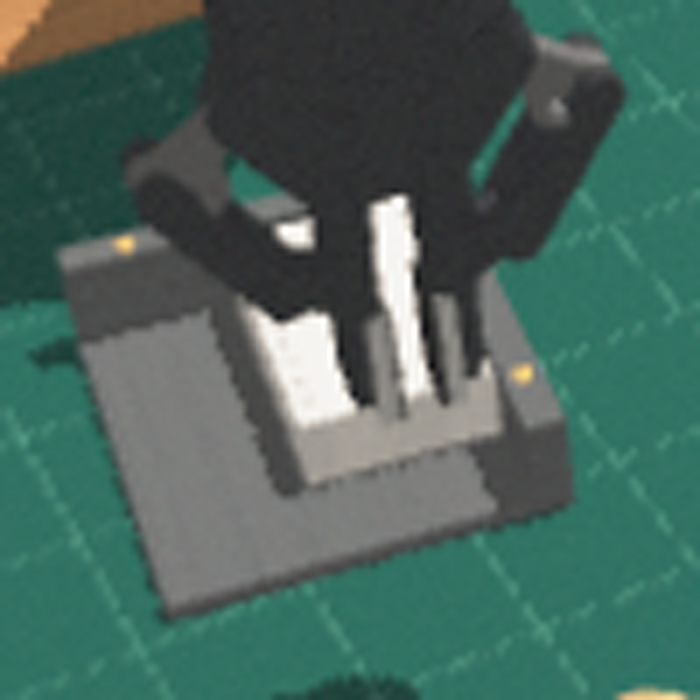

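View pics/n1t.png

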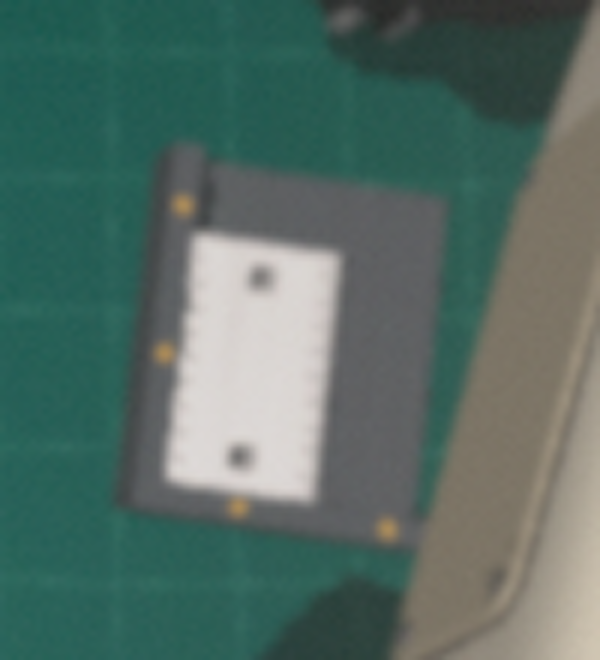

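The pile's end is flush again, and it stalled on the short stop at about 6 N. Now I seat it once more on the long stop.

```bash

python3 -m handwheel '[{"dx":0,"dy":0,"dz":0,"ax":0,"ay":0,"az":1},{"dx":0,"dy":0,"dz":0,"ax":0,"ay":0,"az":1},{"dx":0,"dy":0,"dz":0,"ax":0,"ay":0,"az":1},{"dx":0,"dy":0,"dz":0,"ax":0,"ay":0,"az":1},{"dx":0,"dy":0,"dz":0,"ax":0,"ay":0,"az":1},{"dx":0,"dy":0,"dz":0,"ax":0,"ay":0,"az":1},{"dx":0,"dy":0,"dz":0,"ax":0,"ay":0,"az":1},{"dx":0,"dy":0,"dz":0,"ax":0,"ay":0,"az":1},{"dx":0,"dy":0,"dz":0,"ax":0,"ay":0,"az":1},{"dx":0,"dy":0,"dz":0,"ax":0,"ay":0,"az":1},{"dx":0,"dy":0,"dz":0,"ax":0,"ay":0,"az":0.49},{"dx":0,"dy":0,"dz":0,"ax":0,"ay":0,"az":0}]' 0.06 | grep -E "pos|force"
python3 go.py 510.4 -312.3 -4 -7.9
python3 - <<'E'
from tr import *
c=bot.camera("scene"); save(c,"n2s",(160,200,260,300),7)
E
```

```text
eef_pos: [0.6356, -0.2734, 0.081]
ft_force: [-0.2, 0.2, -0.0]
pos [ 635.6 -273.4   81. ] yaw -8.03 tilt 0.23 t 36.65 j6 1.30 w 45.5 F [-0.2  0.2 -0. ]
turn-first az units -0.01
after turn dx,dy,dz units -2.230 -4.746 3.402  now-axes [-2.242 -4.728  3.42 ] dist [-125.2  -38.9  -85. ]
```

View pics/n2s.png

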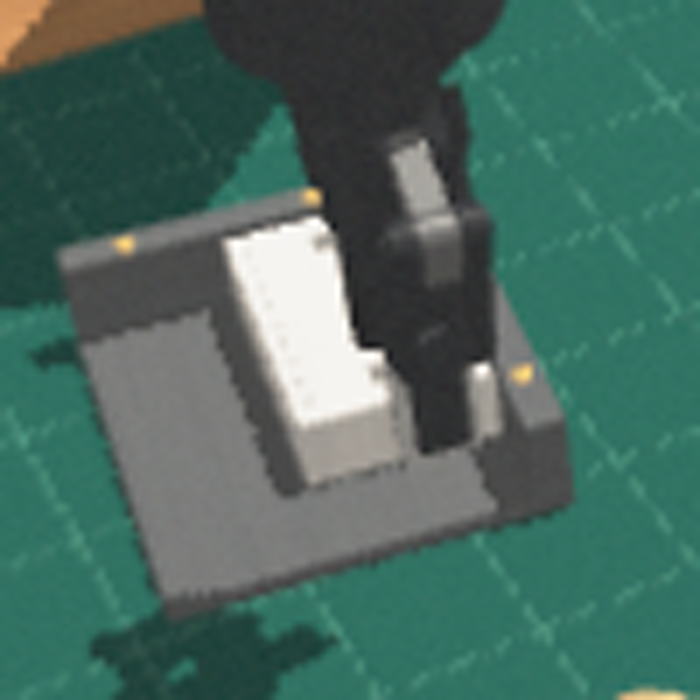

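```bash

python3 -m handwheel '[{"dx":-0.9,"dy":-0.5,"dz":0,"ax":0,"ay":0,"az":0},{"dx":-0.9,"dy":-0.9,"dz":0,"ax":0,"ay":0,"az":0},{"dx":-0.5,"dy":-0.9,"dz":0,"ax":0,"ay":0,"az":0},{"dx":0,"dy":-0.9,"dz":0.2,"ax":0,"ay":0,"az":0},{"dx":0,"dy":-0.9,"dz":0.4,"ax":0,"ay":0,"az":0},{"dx":0,"dy":-0.6,"dz":0.6,"ax":0,"ay":0,"az":0},{"dx":0,"dy":0,"dz":0.7,"ax":0,"ay":0,"az":0},{"dx":0,"dy":0,"dz":0.7,"ax":0,"ay":0,"az":0},{"dx":0,"dy":0,"dz":0.4,"ax":0,"ay":0,"az":0},{"dx":0,"dy":0,"dz":0,"ax":0,"ay":0,"az":0},{"dx":0,"dy":0,"dz":0,"ax":0,"ay":0,"az":0}]' 0.06 | grep -E "pos|force"
python3 go.py 511 -249.8 -4.5 -7.9
python3 - <<'E'
from tr import *
c=bot.camera("scene"); save(c,"n3s",(130,200,250,300),6)
c=bot.camera("top"); save(c,"n3t",(390,160,490,270),6)
E
```

```text
eef_pos: [0.5133, -0.3143, 0.0073]
ft_force: [-0.6, -0.3, 1.0]
pos [ 513.3 -314.3    7.3] yaw -7.99 tilt 0.02 t 37.80 j6 1.16 w 45.4 F [-0.6 -0.3  1. ]
turn-first az units -0.01
after turn dx,dy,dz units 2.544 -0.447 0.474  now-axes [ 2.544 -0.451  0.474] dist [ -2.3  64.5 -11.8]
```

View pics/n3s.png

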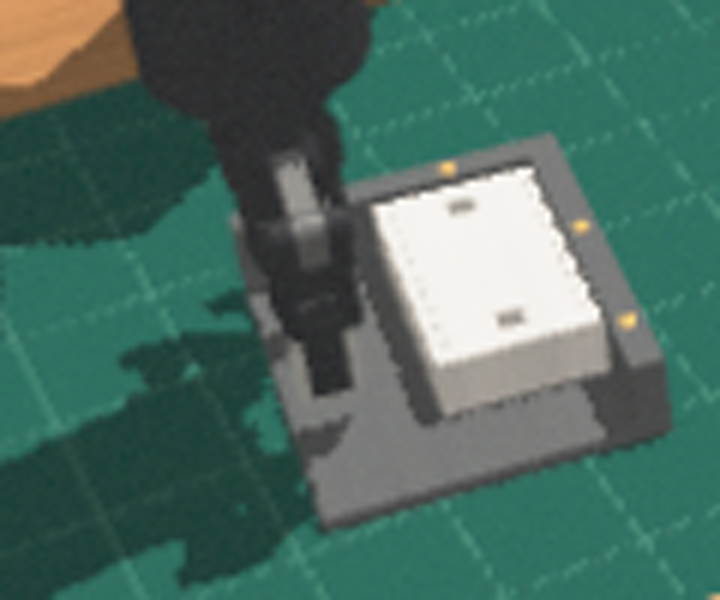

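View pics/n3t.png

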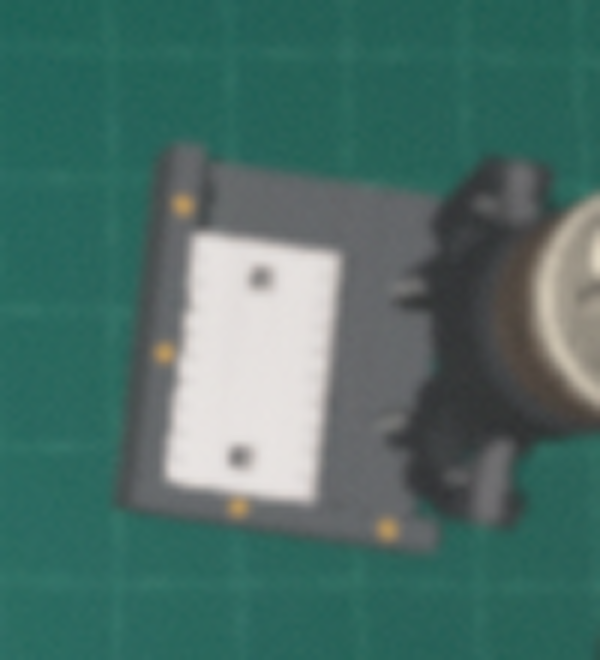

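```bash

python3 -m handwheel '[{"dx":0,"dy":0,"dz":0.25,"ax":0,"ay":0,"az":0},{"dx":0,"dy":0,"dz":0.2,"ax":0,"ay":0,"az":0},{"dx":0,"dy":0,"dz":0,"ax":0,"ay":0,"az":0},{"dx":0.2,"dy":0,"dz":0,"ax":0,"ay":0,"az":0},{"dx":0.2,"dy":0,"dz":0,"ax":0,"ay":0,"az":0},{"dx":0.2,"dy":0,"dz":0,"ax":0,"ay":0,"az":0},{"dx":0.08,"dy":0,"dz":0,"ax":0,"ay":0,"az":0},{"dx":0.08,"dy":0,"dz":0,"ax":0,"ay":0,"az":0}]' 0.06 | grep -E "pos|force"
python3 -m handwheel '[{"dx":0.04,"dy":0,"dz":0,"ax":0,"ay":0,"az":0}]' 0.06 | grep -E "pos|force"
python3 go.py 511 -249.8 -4.5 -7.9
```

```text
eef_pos: [0.5162, -0.2951, -0.0039]
ft_force: [-0.1, 0.1, 0.4]
eef_pos: [0.5163, -0.2943, -0.0039]
ft_force: [-1.1, 0.4, 0.1]
pos [ 516.3 -294.3   -3.9] yaw -8.00 tilt 0.01 t 38.80 j6 1.19 w 45.4 F [-1.1  0.4  0.1]
turn-first az units -0.01
after turn dx,dy,dz units 1.733 -0.455 0.022  now-axes [ 1.733 -0.458  0.022] dist [-5.3 44.5 -0.6]
```

```bash

python3 -m handwheel '[{"dx":0.04,"dy":0,"dz":0,"ax":0,"ay":0,"az":0}]' 0.06 | grep -E "pos|force"
```

```text
eef_pos: [0.5164, -0.2935, -0.004]
ft_force: [-0.1, -0.7, 0.7]
```

```bash

python3 -m handwheel '[{"dx":0.03,"dy":0,"dz":0,"ax":0,"ay":0,"az":0}]' 0.06 | grep -E "pos|force"
```

```text
eef_pos: [0.5164, -0.2928, -0.004]
ft_force: [0.1, 0.0, -0.3]
```

```bash

python3 -m handwheel '[{"dx":0.03,"dy":0,"dz":0,"ax":0,"ay":0,"az":0}]' 0.06 | grep -E "pos|force"
```

```text
eef_pos: [0.5165, -0.2921, -0.0041]
ft_force: [0.2, 0.2, -0.2]
```

```bash

python3 -m handwheel '[{"dx":0.03,"dy":0,"dz":0,"ax":0,"ay":0,"az":0}]' 0.06 | grep -E "pos|force"
```

```text
eef_pos: [0.5166, -0.2914, -0.004]
ft_force: [0.2, 0.6, -0.3]
```

```bash

python3 -m handwheel '[{"dx":0.02,"dy":0,"dz":0,"ax":0,"ay":0,"az":0}]' 0.06 | grep -E "pos|force"
```

```text
eef_pos: [0.5167, -0.2909, -0.004]
ft_force: [0.4, -1.7, 0.2]
```

```bash

python3 -m handwheel '[{"dx":0.02,"dy":0,"dz":0,"ax":0,"ay":0,"az":0}]' 0.06 | grep -E "pos|force"
```

```text
eef_pos: [0.5167, -0.2909, -0.004]
ft_force: [-0.7, -1.2, -0.2]
```

```bash

python3 -m handwheel '[{"dx":0.02,"dy":0,"dz":0,"ax":0,"ay":0,"az":0}]' 0.06 | grep -E "pos|force"
```

```text
eef_pos: [0.5167, -0.2909, -0.004]
ft_force: [-1.2, -5.5, -1.1]
```

```bash

python3 -m handwheel '[{"dx":0.02,"dy":0,"dz":0,"ax":0,"ay":0,"az":0}]' 0.06 | grep -E "pos|force"
```

```text
eef_pos: [0.5167, -0.2909, -0.004]
ft_force: [-0.8, -6.5, -1.3]
```

```bash

python3 -m handwheel '[{"dx":-0.3,"dy":0,"dz":0,"ax":0,"ay":0,"az":0},{"dx":-0.5,"dy":0,"dz":0,"ax":0,"ay":0,"az":0},{"dx":-0.2,"dy":0,"dz":-0.6,"ax":0,"ay":0,"az":0},{"dx":0,"dy":0,"dz":-1,"ax":0,"ay":0,"az":0},{"dx":0,"dy":0,"dz":-1,"ax":0,"ay":0,"az":0},{"dx":0,"dy":0,"dz":-1,"ax":0,"ay":0,"az":0},{"dx":0,"dy":-0.5,"dz":-1,"ax":0,"ay":0,"az":0},{"dx":0.6,"dy":-0.6,"dz":-0.5,"ax":0,"ay":0,"az":0},{"dx":1,"dy":-0.6,"dz":0,"ax":0,"ay":0,"az":0},{"dx":1,"dy":-0.6,"dz":0,"ax":0,"ay":0,"az":0},{"dx":1,"dy":-0.6,"dz":0,"ax":0,"ay":0,"az":0},{"dx":1,"dy":-0.6,"dz":0,"ax":0,"ay":0,"az":0}]' 0.06 | grep -E "pos|force"
python3 -m handwheel '[{"dx":1,"dy":0,"dz":0,"ax":0,"ay":0,"az":0},{"dx":1,"dy":0,"dz":0,"ax":0,"ay":0,"az":0},{"dx":1,"dy":0,"dz":0,"ax":0,"ay":0,"az":0},{"dx":1,"dy":0,"dz":0,"ax":0,"ay":0,"az":0},{"dx":1,"dy":0,"dz":0,"ax":0,"ay":0,"az":0},{"dx":1,"dy":0,"dz":0,"ax":0,"ay":0,"az":0},{"dx":1,"dy":0,"dz":0,"ax":0,"ay":0,"az":0},{"dx":1,"dy":0,"dz":0,"ax":0,"ay":0,"az":0},{"dx":1,"dy":0,"dz":0,"ax":0,"ay":0,"az":0},{"dx":0,"dy":0,"dz":0,"ax":0,"ay":0,"az":0}]' 0.06 | grep -E "pos|force|clock"
python3 - <<'E'
from tr import *
for n in("scene","top"):
    c=bot.camera(n); save(c,"z"+n,(150,200,260,300) if n=="scene" else (395,165,485,265),7)
    p=fit(c,(.511,-.25,-.14),.006,.030); t=trayfit(c,(511,-250,-14),"tm_"+n)
    a=np.radians(t[2]); d=np.array(p[:2])-t[:2]
    print(n,"pile",np.round(p,2),"tray",np.round(t,2),"rel",np.round([d@[np.cos(a),np.sin(a)],d@[-np.sin(a),np.cos(a)],p[2]-t[2]],2))
    cv2.imwrite(f"pics/full_{n}.png",c["img"][:,:,::-1])
E
```

```text
eef_pos: [0.4423, -0.1874, 0.1237]
ft_force: [0.2, 1.0, 0.4]
clock: 41.8
eef_pos: [0.4749, 0.0369, 0.1237]
ft_force: [-0.6, -0.4, -0.4]
scene pile [ 510.92 -249.32   -8.39   14.4 ] tray [ 510.05 -249.15   -8.3     6.17] rel [ 0.89 -0.04 -0.09]
top pile [ 514.53 -255.88   -6.69  459.37] tray [ 510.59 -247.49   -8.73 1470.15] rel [ 5.16 -7.69  2.04]
```

View pics/zscene.png

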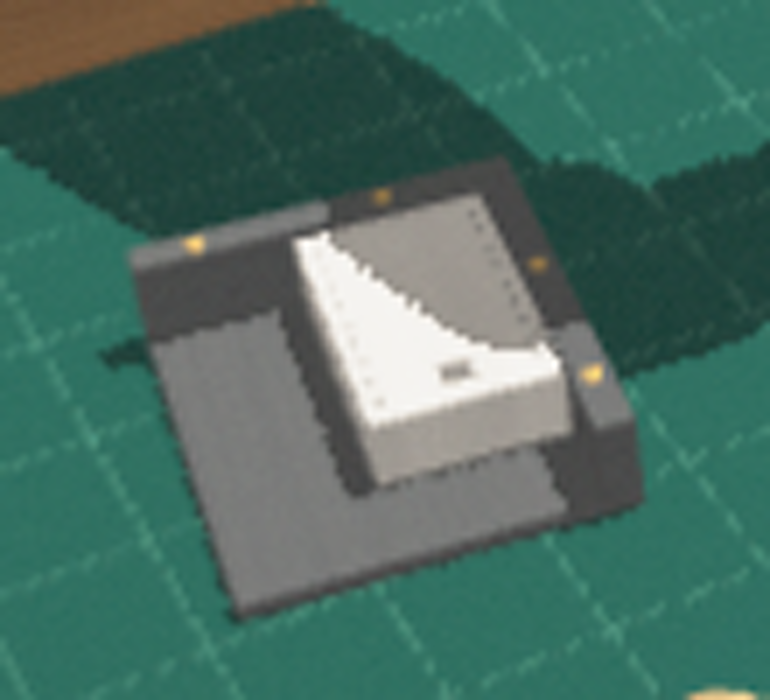

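View pics/ztop.png

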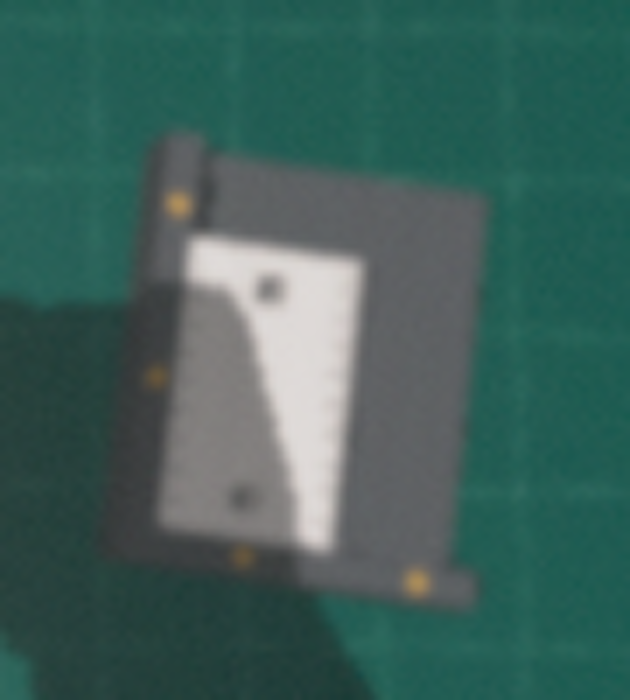

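View pics/full_top.png

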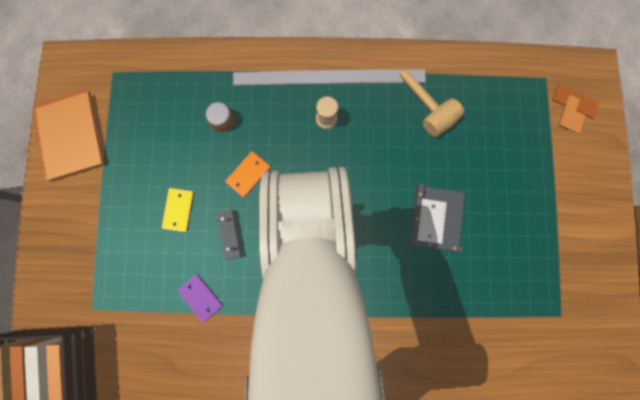

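```bash

python3 -m handwheel '[{"dx":1,"dy":0,"dz":0,"ax":0,"ay":0,"az":0},{"dx":1,"dy":0,"dz":0,"ax":0,"ay":0,"az":0},{"dx":1,"dy":-0.3,"dz":0,"ax":0,"ay":0,"az":0},{"dx":1,"dy":-0.3,"dz":0,"ax":0,"ay":0,"az":0},{"dx":1,"dy":-0.3,"dz":0,"ax":0,"ay":0,"az":0},{"dx":1,"dy":-0.3,"dz":0,"ax":0,"ay":0,"az":0},{"dx":1,"dy":-0.3,"dz":0,"ax":0,"ay":0,"az":0},{"dx":1,"dy":0,"dz":0,"ax":0,"ay":0,"az":0},{"dx":1,"dy":0,"dz":0,"ax":0,"ay":0,"az":0},{"dx":1,"dy":0,"dz":0,"ax":0,"ay":0,"az":0},{"dx":1,"dy":0,"dz":0,"ax":0,"ay":0,"az":0},{"dx":0,"dy":0,"dz":0,"ax":0,"ay":0,"az":0}]' 0.06 | grep -E "pos|force|clock"
python3 - <<'E'
from tr import *
for n in("scene","top"):
    c=bot.camera(n); save(c,"y"+n,(150,200,260,300) if n=="scene" else (395,165,485,265),7)
    p=fit(c,(.511,-.25,-.14),.006,.030); t=trayfit(c,(511,-250,-14),"tm_"+n)
    a=np.radians(t[2]); d=np.array(p[:2])-t[:2]
    print(n,"pile",np.round(p,2),"tray",np.round(t,2),"rel",np.round([d@[np.cos(a),np.sin(a)],d@[-np.sin(a),np.cos(a)],p[2]-t[2]],2))
    cv2.imwrite(f"pics/full2_{n}.png",c["img"][:,:,::-1])
    for nm in("mallet","spool","wax_jar"):
        for r in bot.trace(nm,c)[:1]: print(nm,np.round(r["rect"],1))
E
```

```text
clock: 43.1
eef_pos: [0.4766, 0.3138, 0.1233]
ft_force: [-0.5, -0.3, 0.3]
scene pile [ 509.41 -248.88   -8.81    7.48] tray [ 511.08 -249.54   -8.02    8.24] rel [-1.75  0.42 -0.78]
mallet [277.4 326.  108.   58.6]
spool [379.3 263.5  28.   46. ]
wax_jar [462.  227.3  29.3  37.5]
top pile [ 511.55 -253.03   -8.97   14.48] tray [ 510.83 -250.01   -7.67    2.66] rel [ 1.12 -2.89 -1.3 ]
mallet [430.8 103.2  66.1  69.4]
spool [327.7 112.8  22.4  32.2]
wax_jar [222.7 115.8  27.   31.6]
```

View pics/yscene.png

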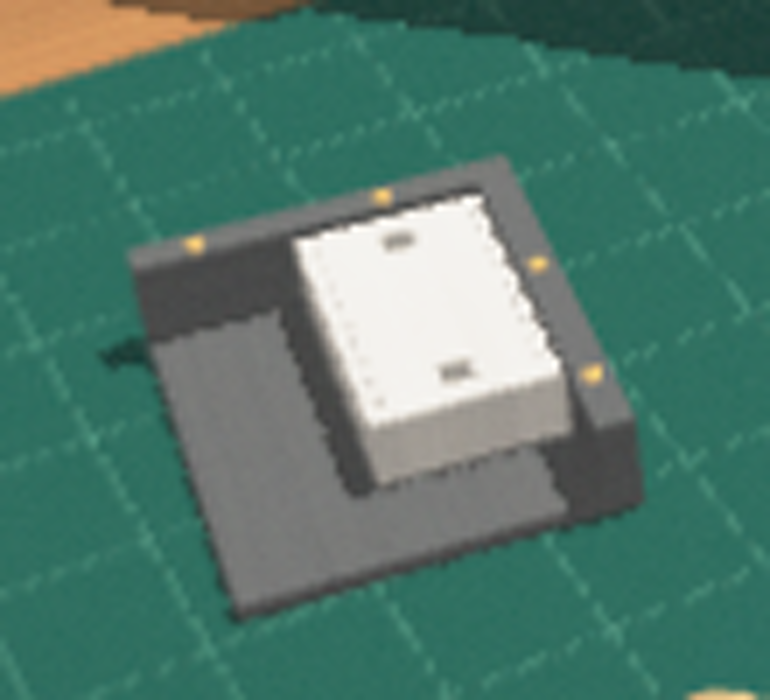

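View pics/ytop.png

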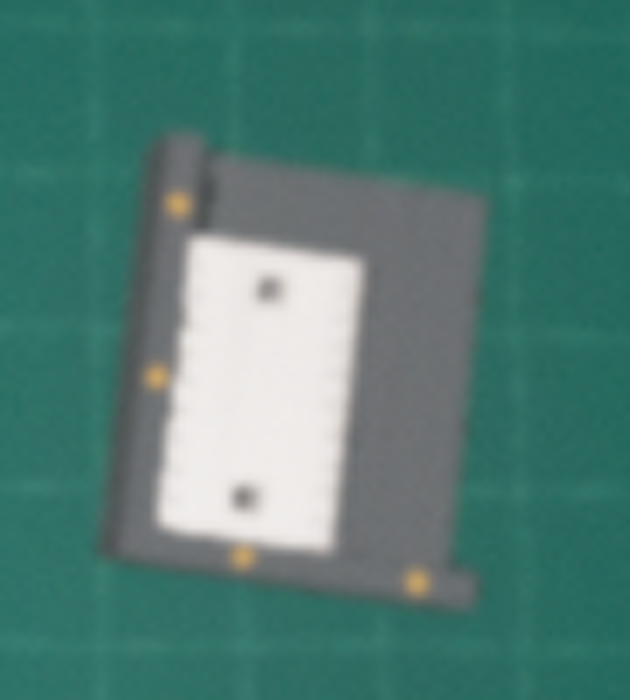

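The final view shows the pile flush on its open sides and parallel to the tray edges. The edges sit within about 1 mm of the stop faces measured from the screws, and the tray, bystanders and look-alikes are unmoved. Handing in.

```bash
python3 -c "
from workcell import bot
o=bot.get_obs(); print(o['clock'],o['ft_force']); print(bot.job_done())"
```

```text
43.5 [ 0.00875757 -0.49593236 -0.1708112 ]
the job is handed in; nothing more can be done
None
```

The job is handed in at 43.5 s. Both plates are piled flat on the tray plate (C), and the pile is pushed against the long and short stops.

**What I did**
- I lifted plate A straight up off the pins, level, and released it on C. I then set plate B down on top by feel.
- I pushed the pile to the long stop, then the short stop, then the long stop again. Each push ended in a stall at 6–7 N, below the tray's slip force.

**Last checks**
- Both cameras put the tray within about 1 mm of where it started.
- The pile's open sides are flush in the picture, and its edges run parallel to the stops. Measured from the stop screws, they lie within about 1 mm of the stop faces.
- The mallet, spool, jar and coloured look-alike plates look unmoved.

**What failed or disagreed**
- **Gripper height:** the fingertips were about 29 mm higher than the reported pose and tool description imply. I confirmed this by closing the jaws in the air and then worked from camera heights.
- **Plate A placement:** one fingertip pressed on C's edge, with up to about 26 N at the wrist. I backed off and let A drop the last 8 mm or so flat, instead of setting it down.
- **Short-stop push:** the first try, with shut jaws, shifted only the upper plate. I redid it with the flat finger sides, which brought the end flush again.
- **Pile fit against the tray:** the last fits differed by about 3 mm between cameras, with x −1.8 against +1.1 mm and y +0.4 against −2.9 mm. Pile yaw came out 0.8–1.3° off. I blame the top camera's usual 2 mm offset and the stop hiding one edge, and I relied on the stalls and the screw check instead.

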